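# Unload the burn-in rack

## Task

The plain boards in the burn-in rack are finished; the one with the finned heat sink is still running and must stay seated and switched on. Switch off all the other slots' toggles (an empty slot's too), then pull the sprung locking bar out to its stop, where it catches, lift the finished boards straight up out of their slots, and stand each, without dropping it, right down in a groove of its own in the foam carrier. Finally push the bar home again so that it locks the running board, and leave the other things on the bench where they are.

Things in the scene. Friction and masses are not known exactly. Their poses are not given: they have to be found in the camera images.
- board1_c (a point): finished plain board: black circuit board 130 long x 4 thick x 100 high (mm), on edge, with an aluminium grip rail (90 long, 10 thick, 18 high) along its top, rail top 104 above the bottom edge; parts on its +y face stand up to 9 off it, none in the middle 40 of its length near the top; 0.16 kg. May be absent (None). Point: mid-board, 52 above its bottom edge; x along its length, y thickness, z up.
- board2_c (a point): finished plain board: black circuit board 130 long x 4 thick x 100 high (mm), on edge, with an aluminium grip rail (90 long, 10 thick, 18 high) along its top, rail top 104 above the bottom edge; parts on its +y face stand up to 9 off it, none in the middle 40 of its length near the top; 0.16 kg. May be absent (None). Point: mid-board, 52 above its bottom edge; x along its length, y thickness, z up.
- board3_c (a point): finished plain board: black circuit board 130 long x 4 thick x 100 high (mm), on edge, with an aluminium grip rail (90 long, 10 thick, 18 high) along its top, rail top 104 above the bottom edge; parts on its +y face stand up to 9 off it, none in the middle 40 of its length near the top; 0.16 kg. May be absent (None). Point: mid-board, 52 above its bottom edge; x along its length, y thickness, z up.
- board4_c (a point): finished plain board: black circuit board 130 long x 4 thick x 100 high (mm), on edge, with an aluminium grip rail (90 long, 10 thick, 18 high) along its top, rail top 104 above the bottom edge; parts on its +y face stand up to 9 off it, none in the middle 40 of its length near the top; 0.16 kg. May be absent (None). Point: mid-board, 52 above its bottom edge; x along its length, y thickness, z up.
- kept_c (a point): the board still running, in one of the five slots: same board and grip rail, but with an aluminium finned heat sink on its back half (20 to 54 mm from the middle towards the back, 24 out from the +y face, 26 to 96 above the bottom edge). Point: mid-board, 52 above its bottom edge; x along its length, y thickness, z up.
- rack: bench burn-in rack, fixed; origin at table height under the middle of the board row; x from the operator's side to the back, y to the left along the row, z up. Front wall 130 mm high at x = -69.5, back wall 84 high, end plates at y = +-112, 82 high. In front a switch strip, 50 (x) x 184 (y), centred at x = -120, top at 78, with a tight row of five toggles 32 apart.
- slot1 (a point): place of the mid-board point of a board seated in slot 1, number 1 from the left (+y) of the rack, at rack y = 84 mm. The board stands along the rack's x in card guides (110 mm high in front, 80 behind, 1.5 play each side), bottom edge 30 above the table, rail top at 134.
- slot2 (a point): place of the mid-board point of a board seated in slot 2, number 2 from the left (+y) of the rack, at rack y = 42 mm. The board stands along the rack's x in card guides (110 mm high in front, 80 behind, 1.5 play each side), bottom edge 30 above the table, rail top at 134.
- slot3 (a point): place of the mid-board point of a board seated in slot 3, number 3 from the left (+y) of the rack, at rack y = 0 mm. The board stands along the rack's x in card guides (110 mm high in front, 80 behind, 1.5 play each side), bottom edge 30 above the table, rail top at 134.
- slot4 (a point): place of the mid-board point of a board seated in slot 4, number 4 from the left (+y) of the rack, at rack y = -42 mm. The board stands along the rack's x in card guides (110 mm high in front, 80 behind, 1.5 play each side), bottom edge 30 above the table, rail top at 134.
- slot5 (a point): place of the mid-board point of a board seated in slot 5, number 5 from the left (+y) of the rack, at rack y = -84 mm. The board stands along the rack's x in card guides (110 mm high in front, 80 behind, 1.5 play each side), bottom edge 30 above the table, rail top at 134.
- sw1 (a joint): power toggle of slot 1 (number 1 from the left, rack y = 64 mm): 0 rad = on, lever leaning to the rack's -x, towards the operator; 0.7 = off, leaning to +x, towards the boards. Steel bat 12 wide (y), 8 thick, pivot on the strip's top (z = 78), tip 36 from the pivot: 12 in front of it and 34 up when on, 12 behind when off. Over-centre: past the middle it falls over by itself; under 1 N at the tip.
- sw2 (a joint): power toggle of slot 2 (number 2 from the left, rack y = 32 mm): 0 rad = on, lever leaning to the rack's -x, towards the operator; 0.7 = off, leaning to +x, towards the boards. Steel bat 12 wide (y), 8 thick, pivot on the strip's top (z = 78), tip 36 from the pivot: 12 in front of it and 34 up when on, 12 behind when off. Over-centre: past the middle it falls over by itself; under 1 N at the tip.
- sw3 (a joint): power toggle of slot 3 (number 3 from the left, rack y = 0 mm): 0 rad = on, lever leaning to the rack's -x, towards the operator; 0.7 = off, leaning to +x, towards the boards. Steel bat 12 wide (y), 8 thick, pivot on the strip's top (z = 78), tip 36 from the pivot: 12 in front of it and 34 up when on, 12 behind when off. Over-centre: past the middle it falls over by itself; under 1 N at the tip.
- sw4 (a joint): power toggle of slot 4 (number 4 from the left, rack y = -32 mm): 0 rad = on, lever leaning to the rack's -x, towards the operator; 0.7 = off, leaning to +x, towards the boards. Steel bat 12 wide (y), 8 thick, pivot on the strip's top (z = 78), tip 36 from the pivot: 12 in front of it and 34 up when on, 12 behind when off. Over-centre: past the middle it falls over by itself; under 1 N at the tip.
- sw5 (a joint): power toggle of slot 5 (number 5 from the left, rack y = -64 mm): 0 rad = on, lever leaning to the rack's -x, towards the operator; 0.7 = off, leaning to +x, towards the boards. Steel bat 12 wide (y), 8 thick, pivot on the strip's top (z = 78), tip 36 from the pivot: 12 in front of it and 34 up when on, 12 behind when off. Over-centre: past the middle it falls over by itself; under 1 N at the tip.
- bar (a joint): travel (m) of the sprung locking bar along the rack's +y. 0 = home: five teeth lie 3 mm over the boards' front top corners, none can be lifted. 0.025 = at its stop, teeth between the slots. An over-centre spring pulls it home with 5 to 6 N, less beyond 0.014; past 0.0195 it snaps out to the stop and stays there when let go. Pushed in with about 4 N back past that point, it springs home.
- bar_neck (a point): middle of the round neck of the bar's pull knob, moves with the bar: neck 14 mm diameter along the rack's y, 38 long clear of the guide bush when home, axis 135 above the table at rack x = -74.5, this point at y = 143 when home; free air all round and below. The head beyond it, 30 in diameter, lies 19 to 31 further along +y.
- carrier: black tote with grey foam, 162 (x) x 218 (y) x 72 high (mm), open on top, loose, 1.4 kg; origin at table height under its centre, x along the grooves, z up. Foam ribs 65 high leave four grooves along x at y = +72, +24, -24, -72, each 16 wide and 154 long, floor 5 above the table.
- cutters: bystander: side cutters lying flat, 140 mm long.
- tape: bystander: roll of tape lying flat, 92 mm diameter, 36 high.
- meter: bystander: multimeter lying flat, 150 x 78 x 34 mm.
Mind the look-alikes: they are no part of the job. Leave any green or purple look-alike of the part that bears kept_c alone.

How it is judged:
By the outcome, as a careful person would: the job done as asked, in the order asked, and still so for the second after the job is handed in, with the robot touching nothing.
Of board1, board2, board3, board4 only 3 to 4 are there at a start; the rules pass over those that are not, and their reading is None.
At some moment in a run one of carrier may be knocked a few centimetres aside while the robot is not near it.
It also fails if it takes over 208 s, if anything falls off the work surface, if the arm or the gripper's body presses on something with over 40 N, if the wrist force passes 120 N, or if a joint passes its speed limit or range.

## Robot

A 6-joint arm with a two-finger parallel gripper is mounted at the origin on the work surface. World frame = base frame: x ahead of the robot, y to its left, z up, the work surface at z = 0. Lengths are in m, angles in rad, forces in N, time in s.
With the tool pointing down it reaches from about 0.35 to 0.85 m from the base axis. Payload 8.1 kg.
Tool frame: the origin (TCP) lies at the centre of the arm's flange, where the gripper is bolted on; the fingertips stand 186 mm ahead of it and the grasp point (between the pads) lies 167 mm ahead of it; z points along the fingers, y is the direction in which the jaws open and shut (so a half turn about z gives the same grasp; the last joint's range is limited). The gripper opens to 93 mm and grips with 3 to 60 N. Pads are 15 mm wide; open, the fingers measure 128 mm over their backs; the gripper's body (75 mm by 188 mm) begins 65 mm behind the grasp point.
Start: joints at [1.14, 0.13, 1.488, -0, 1.523, -0.085], TCP at [0.203, 0.564, 0.405] pointing down, gripper open.
Joint ranges: [-2.96, 2.96], [-0.89, 2.26], [0.02, 2.5], [-1.34, 4.48], [0, 2.73], [-2.66, 2.66]. Speed limits (rad/s): [2.39, 2.39, 2.79, 3.14, 3.14, 3.14].

## Interface

Orientations are given as a rotation vector (axis times angle).
In Python, from plant import robot, viewer, order gives the robot as it stands.
- The arm moves only by the tool apply_moves, never from a script. Its argument "deltas" is a list of rows, each a list of 3 entries, a list of its own where there are three numbers: the finger opening in mm, from 0 to 93, then the shift along the tool's x, y, z in mm, then the turn about the tool's z in rad. In form: [[grip, [dx, dy, dz], yaw], ...]. A call has 1 to 5 rows; each row shifts and turns the commanded pose from where the row before left it, along the tool's axes as they then stand; what a row does not reach is not made up. A row lasts 1/8 s, in which the tool goes at most 62.5 mm and 10.7 degrees, less where a joint would pass 70% of its speed; a pose out of reach is approached as far as the arm can. A call is refused whole if a number of a shift passes 62.5 or a number of a turn 0.188, either way. A call with a gripper value outside its range is refused whole. The fingers move at their own pace and stop on an object; "grip_force" is the grip in N (left out, the last holds). Time passes only in rows, so rows that do not move let the fingers close. It gives the time, the measured TCP pose, the force and the opening at its end, in the units of the state.
- robot.read_state(): the state, without advancing time (a new reading comes with each control period).
- viewer.read_camera(name): name is "scene" or "side" or "wrist"; returns the picture (420x560x3 uint8, blue, green, red); there is no depth.
- viewer.get_calibration(name): a dict with "fx", "fy", "cx", "cy" (pixels), "R" (3x3) and "t" (3): a world point X has camera coordinates R X + t. Camera axes: x right, y down, z forward; pixel columns grow to the right and rows downward; lengths in m; the calibration is good to about 2 mm. A picture is of the moment at which its call begins: read the wrist's pose just before it. get_calibration takes no time and is no camera call; for the wrist camera it gives the pose at the moment of the call.
- order.close_job(): hands the job in, once; it reports no verdict.
The state is a dict: "t": time; "q": joint angles; "dq": joint speeds; "joint_torque": joint torques, N m; "tool_pos": TCP position; "orientation": TCP orientation; "force": force on the tool from outside, world axes, zero at the start; "wrist_torque": the same for the moment, N m; "opening": finger opening in m.
Only numpy, scipy, OpenCV 4.12 (cv2) and the standard library are available. Lean on these libraries where they do the work, as an engineer would, in place of code of your own. Each camera call takes 0.05 s, during which the arm holds its last target. There are 200 camera calls.

## Working session

There is one attempt and no reset: what is moved stays moved. The work goes in short steps, Python scripts to look and compute and a tool call to move; the robot and the scene stay as the last step left them, time stands still between calls to the robot, and variables do not carry over. Pictures are saved under pics/ and viewed, about 12 in all and at most 16, crops included, and the job is handed in when it is done.

Besides the shell and the picture viewer there is one more tool, called after "Emit:" by a JSON object that holds its "api" and its "payload". apply_moves: Moves the arm, as the interface text tells. Its arguments: {"type":"object","properties":{"deltas":{"type":"array"},"grip_force":{"type":"number"}},"required":["deltas"]}

```bash
ls; mkdir -p pics
python3 - <<'E'
from plant import robot, viewer, order
import cv2
s=robot.read_state();print(s)
for n in("scene","side"):
    cv2.imwrite(f"pics/{n}0.png",viewer.read_camera(n)); c=viewer.get_calibration(n);print(n,c)
cv2.imwrite("pics/w0.png",viewer.read_camera("wrist"));print(viewer.get_calibration("wrist"))
E
```

```text
pics
{'t': 0.0, 'q': array([ 1.13963859e+00,  1.31139478e-01,  1.48927437e+00,  2.89341410e-05,
        1.52299431e+00, -8.54092739e-02]), 'dq': array([-0.00110864,  0.00080079, -0.00122772,  0.00146385, -0.00096451,
        0.00111375]), 'joint_torque': array([ 5.42125617e-04, -5.59836388e+01, -4.91762745e+01,  7.68910185e-02,
        3.51086352e-02, -2.18580499e-04]), 'tool_pos': array([0.20322356, 0.56429212, 0.40370279]), 'orientation': array([-5.40316721e-01, -3.09427952e+00,  2.74516436e-03]), 'force': array([0.16317441, 0.85169732, 0.02878573]), 'wrist_torque': array([ 0.03468792,  0.00335388, -0.02311236]), 'opening': 0.09301703340135721}
scene {'fx': 543.4215870050078, 'fy': 543.4215870050078, 'cx': 282.92856646980727, 'cy': 205.09452020395244, 'R': array([[ 0.53477674,  0.84498696, -0.00329723],
       [ 0.63977448, -0.40744443, -0.65167296],
       [-0.5519986 ,  0.34639006, -0.7584929 ]]), 't': array([-0.31274258, -0.29292056,  1.87769138])}
side {'fx': 498.3934555002564, 'fy': 498.3934555002564, 'cx': 276.87669061169345, 'cy': 208.1770729122149, 'R': array([[-0.88622148, -0.46320645, -0.0071607 ],
       [-0.27127767,  0.53142293, -0.80249491],
       [ 0.37552618, -0.70924569, -0.59661599]]), 't': array([0.51132263, 0.23089716, 1.49390988])}
{'fx': 344.36971259291084, 'fy': 344.36971259291084, 'cx': 280.1856614422041, 'cy': 209.74406692155992, 'R': array([[ 0.33864742,  0.94091211, -0.00152299],
       [ 0.90994493, -0.32708919,  0.25497627],
       [ 0.23941211, -0.08773289, -0.96694611]]), 't': array([-0.59906246, -0.03021586,  0.39064179])}
```

View pics/scene0.png

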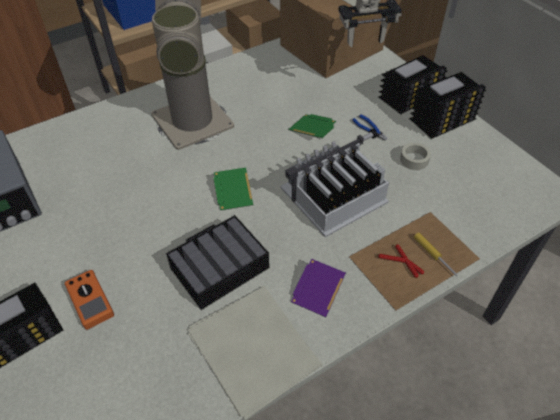

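View pics/side0.png

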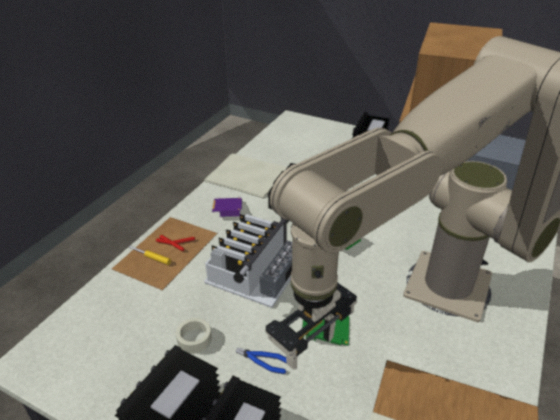

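The scene image shows the rack near (340,185), the carrier near (218,260), and the bar knob near (370,138). I'll enlarge these.

```bash
cat > h.py <<'E'
from plant import robot, viewer, order
import cv2, numpy as np
from scipy.spatial.transform import Rotation as Ro
def ray(n,u,v,z,c=None):
    c=c or viewer.get_calibration(n);R=c["R"];t=c["t"];o=-R.T@t
    d=R.T@np.array([(u-c["cx"])/c["fx"],(v-c["cy"])/c["fy"],1]);return o+d*(z-o[2])/d[2]
def proj(X,n=None,c=None):
    c=c or viewer.get_calibration(n);p=c["R"]@np.asarray(X,float)+c["t"];return np.array([c["fx"]*p[0]/p[2]+c["cx"],c["fy"]*p[1]/p[2]+c["cy"]])
def rp(O,yaw,p):  # local mm point -> world m
    c,s=np.cos(yaw),np.sin(yaw);p=np.asarray(p,float)/1000
    return np.array([O[0]+c*p[0]-s*p[1],O[1]+s*p[0]+c*p[1],p[2]])
def togo(xyz,yaw_jaw):
    """deltas in tool axes (mm) to bring grasp point to xyz with the tool y axis along world angle yaw_jaw (mod pi)"""
    s=robot.read_state();Rm=Ro.from_rotvec(s["orientation"]).as_matrix()
    g=s["tool_pos"]+Rm@[0,0,.167];d=Rm.T@(np.asarray(xyz)-g)*1000
    cur=np.arctan2(Rm[1,1],Rm[0,1]);dy=(cur-yaw_jaw+np.pi/2)%np.pi-np.pi/2
    print("t %.2f grasp %s jawyaw %.3f | d tool mm %s | yaw(tool) %.3f q6 %.2f F %s op %.1f tilt %s"%(s["t"],g.round(4),cur,d.round(1),dy,s["q"][5],s["force"].round(1),s["opening"]*1e3,Rm[:,2].round(3)))
    return d,dy
E
python3 - <<'E'
import cv2,numpy as np
a=cv2.imread("pics/scene0.png");
r=cv2.resize(a[125:235,275:395],None,fx=5,fy=5,interpolation=cv2.INTER_CUBIC)
cv2.imwrite("pics/r0.png",r)
w=cv2.imread("pics/w0.png");cv2.imwrite("pics/w0b.png",cv2.resize(w,(784,588)))
E
```

```text
(no output)
```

View pics/r0.png

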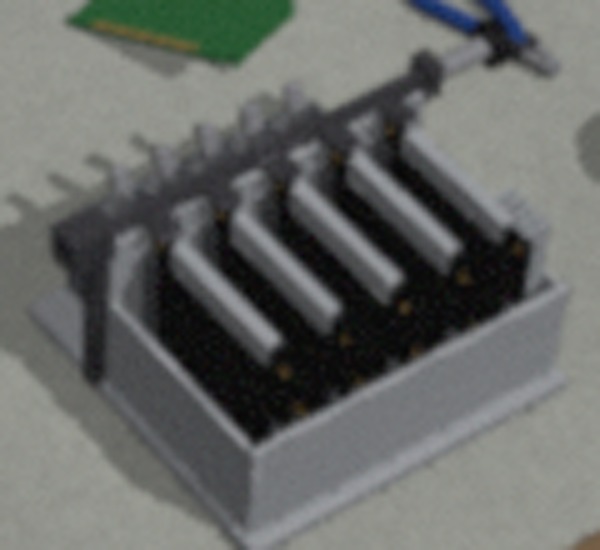

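View pics/w0b.png

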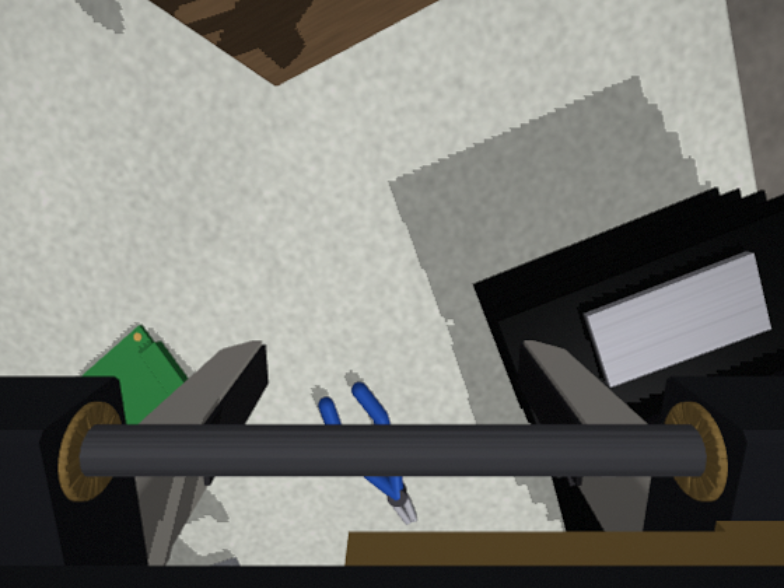

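The crop shows five rails, slots 5 to 1 from left to right. A light block at (515,215) near slot 1 could be the heat sink. The wrist view doesn't reach the rack yet.

Run:
```python
from h import *
A=ray("scene",325,213,.084);B=ray("scene",388,182.4,.084)
print(A,B,np.linalg.norm(A-B)*1e3,"y-dir",np.arctan2(*(B-A)[[1,0]]))
yaw=np.arctan2(*(B-A)[[1,0]])-np.pi/2
m=(A+B)/2; O=m-np.array([np.cos(yaw),np.sin(yaw),0])*.0715
print("rack",O,yaw)
for p in [(167,262),(236,218),(268,258)]: print("car",ray("scene",*p,.072))
c=viewer.get_calibration("wrist");s=robot.read_state();Rm=Ro.from_rotvec(s["orientation"]).as_matrix()
print("cam in tool",Rm.T@(-c["R"].T@c["t"]-s["tool_pos"]),"axes",(c["R"]@Rm).round(3))
K=rp(O,yaw,[-74.5,143,135]);print("neck",K,proj(K,"scene"))
togo([O[0],O[1],.35],yaw+np.pi/2)
```

```text
[0.64184025 0.10118472 0.084     ] [0.64541221 0.32097058 0.084     ] 219.81489243462832 y-dir 1.5545457586748994
rack [0.57213567 0.21223951 0.084     ] -0.016250568119997144
car [ 0.54961641 -0.33207647  0.072     ]
car [ 0.51682706 -0.10996349  0.072     ]
car [ 0.67900868 -0.10523554  0.072     ]
cam in tool [ 0.0705355  -0.00016843  0.01941862] axes [[ 0.     1.     0.   ]
 [-0.967  0.    -0.255]
 [-0.255  0.     0.967]]
neck [0.49996923 0.35643125 0.135     ] [368.44266561 136.02568443]
t 0.15 grasp [0.2032 0.5641 0.2369] jawyaw 1.225 | d tool mm [-466.4 -206.2 -112.8] | yaw(tool) -0.330 q6 -0.09 F [0.3 0.1 0.5] op 93.2 tilt [-0.001 -0.001 -1.   ]
```

Emit:
{"api": "apply_moves", "payload": {"deltas": [[93, [0, 0, -32], -0.165], [93, [0, 0, -31], -0.165], [93, [-38, -43.5, 0], 0], [93, [-38, -43.5, 0], 0], [93, [-38, -43.5, 0], 0]]}}

```text
t: 0.78
tool_pos: [0.316, 0.4309, 0.4675]
orientation: [-0.024, -3.141, 0.0]
force: [0.1, 0.6, 0.7]
opening: 0.093
```

Emit:
{"api": "apply_moves", "payload": {"deltas": [[93, [-38, -43.5, 0], 0], [93, [-38, -43.5, 0], 0], [93, [-38, -43.5, 0], 0], [93, [-38, -43.5, 0], 0], [93, [-38, -43.5, 0], 0]]}}

```text
t: 1.4
tool_pos: [0.5027, 0.2101, 0.4676]
orientation: [-0.025, -3.141, -0.0]
force: [0.3, 0.5, 0.6]
opening: 0.0933
```

Run:
```python
from h import *
import pickle
c=viewer.get_calibration("wrist");w=viewer.read_camera("wrist");pickle.dump(c,open("pics/w1.pkl","wb"));cv2.imwrite("pics/w1raw.png",w)
cv2.imwrite("pics/w1.png",cv2.resize(w,(784,588),interpolation=cv2.INTER_CUBIC))
togo([.5,.212,.3],1.5545)
```

```text
t 1.45 grasp [0.5062 0.2046 0.3001] jawyaw 1.551 | d tool mm [6.3 7.3 0.1] | yaw(tool) -0.004 q6 -1.26 F [-0.5 -4.7 -0.9] op 93.0 tilt [ 0.001 -0.004 -1.   ]
```

View pics/w1.png

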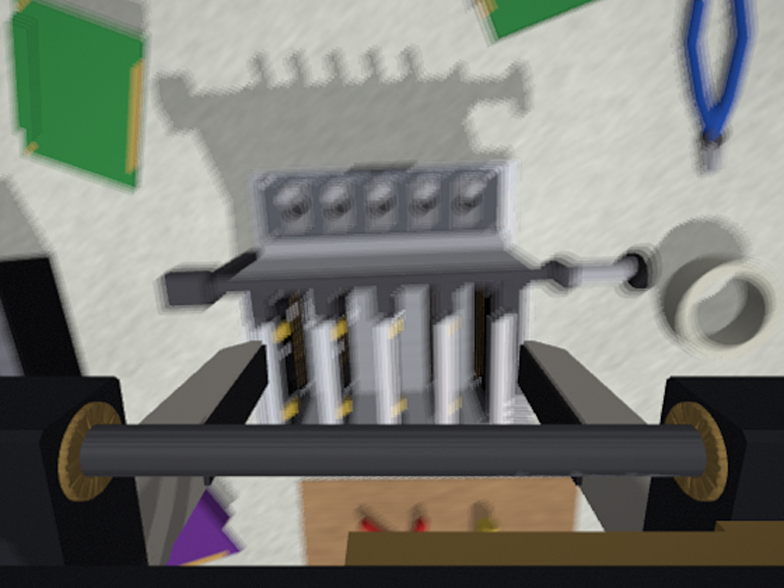

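The image is blurred because the arm was moving. It shows the rack bar at row 275, the knob at (640,270) and the rails at columns 270–505. I'll back off 65 mm, settle and look again.

Emit:
{"api": "apply_moves", "payload": {"deltas": [[93, [35, 4, 0], 0], [93, [35, 4, 0], 0], [93, [0, 0, 0], 0], [93, [0, 0, 0], 0], [93, [0, 0, 0], 0]]}}

```text
t: 2.08
tool_pos: [0.4325, 0.2208, 0.4676]
orientation: [-0.025, -3.141, 0.0]
force: [-0.5, -0.1, 0.1]
opening: 0.0933
```

Run:
```python
from h import *
import pickle
togo([.5,.212,.3],1.5545)
c=viewer.get_calibration("wrist");w=viewer.read_camera("wrist");pickle.dump(c,open("pics/w2.pkl","wb"));cv2.imwrite("pics/w2raw.png",w)
s=w[90:310,140:490]
cv2.imwrite("pics/w2.png",cv2.resize(s,None,fx=2.25,fy=2.25,interpolation=cv2.INTER_CUBIC))
```

```text
t 2.08 grasp [0.4325 0.2208 0.3006] jawyaw 1.555 | d tool mm [-67.6  -7.7   0.6] | yaw(tool) 0.000 q6 -1.19 F [-0.5 -0.1  0.1] op 93.3 tilt [-0. -0. -1.]
```

View pics/w2.png

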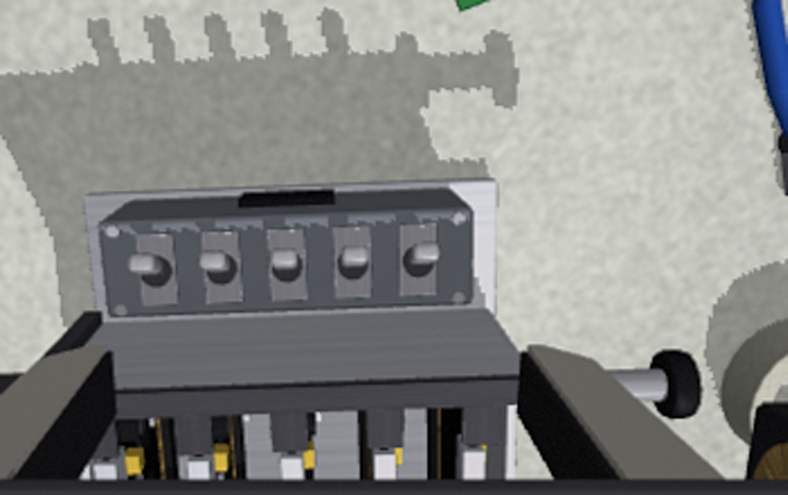

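Now the five levers are at crop (150,262), (218,260), (286,259), (352,256) and (423,252), the knob head is at (677,383) and the rail fronts are near row 460. All levers look alike. I'll measure these.

Run:
```python
from h import *
import pickle
c=pickle.load(open("pics/w2.pkl","rb"))
f=lambda u,v,z: ray("wrist",140+(u+.5)/2.25-.5,90+(v+.5)/2.25-.5,z,c)
R=[f(u,460,.134) for u in(106,199,292,385,474)]
for r in R:print("rail",r.round(4))
print("knobhead",f(677,383,.135).round(4))
for n,u,v in(("s5",112,232),("s1",459,217),("b5",120,308),("b1",459,298)):print("screw",n,f(u,v,.078).round(4))
for u,v in((150,262),(218,260),(286,259),(352,256),(423,252)): print("lever on z112",f(u,v,.110).round(4))
O=np.array([.572,.212,0]);y=-.016
a=cv2.imread("pics/scene0.png")
for k in range(5):
    yy=84-42*k
    print(k+1,"sink px crop",[((proj(rp(O,y,[x,yy+w,126]),"scene")-[275,125])*5).round().tolist() for x,w in((20,14),(54,14),(54,26))],"rail back",((proj(rp(O,y,[45,yy,134]),"scene")-[275,125])*5).round())
```

```text
rail [0.5314 0.1249 0.134 ]
rail [0.532  0.1665 0.134 ]
rail [0.5327 0.2082 0.134 ]
rail [0.5333 0.2499 0.134 ]
rail [0.5339 0.2898 0.134 ]
knobhead [0.4977 0.3765 0.135 ]
screw s5 [0.4388 0.1209 0.078 ]
screw s1 [0.434 0.29  0.078]
screw b5 [0.4776 0.1217 0.078 ]
screw b1 [0.4751 0.2912 0.078 ]
lever on z112 [0.4462 0.1456 0.11  ]
lever on z112 [0.4457 0.1763 0.11  ]
lever on z112 [0.4457 0.2069 0.11  ]
lever on z112 [0.4448 0.2366 0.11  ]
lever on z112 [0.4435 0.2684 0.11  ]
1 sink px crop [[502.0, 189.0], [539.0, 225.0], [556.0, 217.0]] rail back [512. 215.]
2 sink px crop [[444.0, 217.0], [480.0, 253.0], [497.0, 245.0]] rail back [452. 243.]
3 sink px crop [[384.0, 244.0], [420.0, 282.0], [437.0, 274.0]] rail back [391. 272.]
4 sink px crop [[323.0, 273.0], [359.0, 311.0], [376.0, 303.0]] rail back [330. 301.]
5 sink px crop [[261.0, 302.0], [296.0, 341.0], [314.0, 332.0]] rail back [267. 330.]
```

Heat sink: the light block matches slot 1's predicted sink pixels, so slot 1 is the running board and slots 2–5 hold the finished ones. Rack origin is about (0.576, 0.2085), yaw about 0.02. I'll push the toggles in pairs, with the fingers opened so each lines up with a lever.

Emit:
{"api": "apply_moves", "payload": {"deltas": [[14.5, [22, 1, 40], -0.036], [14.5, [0, 0, 47.3], 0], [14.5, [0, 0, 47.3], 0], [14.5, [0, 0, 47], 0], [14.5, [0, 0, 0], 0]]}}

```text
t: 2.75
tool_pos: [0.4084, 0.2214, 0.2822]
orientation: [0.031, -3.134, 0.005]
force: [-0.4, 0.4, 0.4]
opening: 0.0479
```

Run:
```python
from h import *
togo(rp([.576,.2085],.02,[-165,16,119]),.02+np.pi/2)
```

```text
t 2.75 grasp [0.4071 0.2208 0.1152] jawyaw 1.591 | d tool mm [-3.6  0.3 -3.8] | yaw(tool) -0.000 q6 -1.20 F [-0.4  0.4  0.4] op 47.9 tilt [-0.008 -0.003 -1.   ]
```

Emit:
{"api": "apply_moves", "payload": {"deltas": [[14.5, [0, 0, 0], 0], [14.5, [0, 0, 0], 0], [14.5, [0, 0, 0], 0], [14.5, [0, 0, 0], 0], [14.5, [0, 0, 0], 0]]}}

```text
t: 3.38
tool_pos: [0.41, 0.2222, 0.2864]
orientation: [-0.032, 3.141, 0.0]
force: [0.1, -0.7, 0.6]
opening: 0.0146
```

Emit:
{"api": "apply_moves", "payload": {"deltas": [[14.5, [-12, 0, 0], 0], [14.5, [-10, 0, 0], 0], [14.5, [-8, 0, 0], 0], [14.5, [-7, 0, 0], 0], [14.5, [0, 0, 0], 0]]}}

```text
t: 4.0
tool_pos: [0.4475, 0.2229, 0.286]
orientation: [-0.031, 3.141, -0.0]
force: [0.2, -0.5, -0.4]
opening: 0.0145
```

Emit:
{"api": "apply_moves", "payload": {"deltas": [[14.5, [37, 0, 0], 0], [14.5, [0, 0, 0], 0], [14.5, [0, -32, 0], 0], [14.5, [0, -32, 0], 0], [14.5, [0, 0, 0], 0]]}}

```text
t: 4.62
tool_pos: [0.4118, 0.1569, 0.2864]
orientation: [-0.028, 3.14, -0.0]
force: [0.5, 1.1, 0.3]
opening: 0.0146
```

Run:
```python
from h import *
togo(rp([.576,.2085],.02,[-165,-48,119]),.02+np.pi/2)
```

```text
t 4.62 grasp [0.412  0.1569 0.1194] jawyaw 1.589 | d tool mm [-0.   0.3  0.4] | yaw(tool) -0.002 q6 -1.34 F [0.5 1.1 0.3] op 14.6 tilt [ 0.001 -0.    -1.   ]
```

Now I'll push the second pair, back off and rise to look.

Emit:
{"api": "apply_moves", "payload": {"deltas": [[14.5, [-12, 0, 0], 0], [14.5, [-10, 0, 0], 0], [14.5, [-8, 0, 0], 0], [14.5, [-7, 0, 0], 0], [14.5, [0, 0, 0], 0]]}}

```text
t: 5.25
tool_pos: [0.4487, 0.1591, 0.286]
orientation: [0.032, -3.141, 0.0]
force: [0.0, -0.6, -0.7]
opening: 0.0145
```

Emit:
{"api": "apply_moves", "payload": {"deltas": [[14.5, [37, 0, 0], 0], [14.5, [0, 0, 0], 0], [14.5, [0, 16, -50], 0], [14.5, [0, 16, -50], 0], [14.5, [0, 16, -50], 0]]}}

```text
t: 5.88
tool_pos: [0.4105, 0.2066, 0.4381]
orientation: [-0.031, 3.14, 0.001]
force: [0.2, 1.0, -0.5]
opening: 0.0145
```

Emit:
{"api": "apply_moves", "payload": {"deltas": [[14.5, [0, 0, 0], 0], [14.5, [0, 0, 0], 0], [14.5, [0, 0, 0], 0]]}}

```text
t: 6.25
tool_pos: [0.4102, 0.2058, 0.4344]
orientation: [0.031, -3.139, 0.002]
force: [1.0, -0.1, -0.5]
opening: 0.0147
```

Run:
```python
from h import *
w=viewer.read_camera("wrist")
cv2.imwrite("pics/w3.png",cv2.resize(w[100:320,140:490],None,fx=2.25,fy=2.25,interpolation=cv2.INTER_CUBIC))
# next: neck approach, jaws along rack x
togo(rp([.576,.2085],.02,[-74.5,143,270]),.02)
```

```text
t 6.30 grasp [0.4097 0.2056 0.2675] jawyaw 1.590 | d tool mm [-91.7 142.6  -2.9] | yaw(tool) 1.570 q6 -1.24 F [ 0.4  0.  -0.3] op 14.7 tilt [-0.003 -0.001 -1.   ]
```

View pics/w3.png

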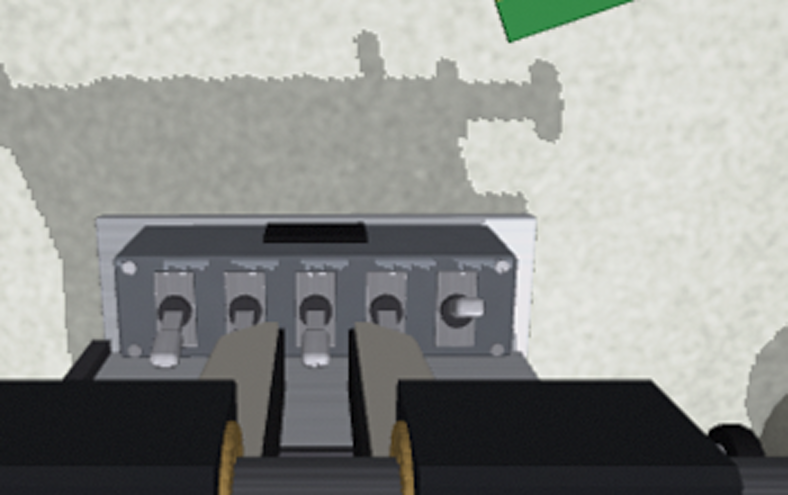

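The picture shows levers 2–5 lying towards the boards (tips at row 355) and lever 1 at (460,308) still on. Next is the bar.

Emit:
{"api": "apply_moves", "payload": {"deltas": [[40, [-30.5, 47.5, 0], 0], [40, [-30.5, 47.5, 0], 0], [40, [-30.7, 47.6, 0], 0], [40, [0, 0, 0], 0.18], [40, [0, 0, 0], 0.18]]}}

```text
t: 6.92
tool_pos: [0.4994, 0.351, 0.4333]
orientation: [-0.539, -3.092, 0.005]
force: [-1.0, -0.1, -0.2]
opening: 0.0399
```

Emit:
{"api": "apply_moves", "payload": {"deltas": [[40, [0, 0, 0], 0.18], [40, [0, 0, 0], 0.18], [40, [0, 0, 0], 0.18], [40, [0, 0, 0], 0.18], [40, [0, 0, 0], 0.18]]}}

```text
t: 7.55
tool_pos: [0.4991, 0.3502, 0.4346]
orientation: [-1.833, -2.55, 0.003]
force: [0.2, 0.5, 0.5]
opening: 0.0404
```

Emit:
{"api": "apply_moves", "payload": {"deltas": [[40, [0, 0, 0], 0.18], [40, [0, 0, 0], 0.13], [40, [0, 0, 0], 0], [40, [0, 0, 0], 0], [40, [0, 0, 0], 0]]}}

```text
t: 8.18
tool_pos: [0.4991, 0.3505, 0.4359]
orientation: [-2.196, -2.246, 0.001]
force: [0.6, 0.2, -0.5]
opening: 0.04
```

Run:
```python
from h import *
import pickle
togo(rp([.576,.2085],.02,[-74.5,143,135]),.02)
c=viewer.get_calibration("wrist");w=viewer.read_camera("wrist");pickle.dump(c,open("pics/w4.pkl","wb"));cv2.imwrite("pics/w4raw.png",w)
cv2.imwrite("pics/w4.png",cv2.resize(w,(784,588)))
print(proj(rp([.576,.2085],.02,[-74.5,168,135]),c=c)*1.4)
```

```text
t 8.18 grasp [0.499  0.3505 0.2689] jawyaw 0.023 | d tool mm [ -0.5  -0.3 133.9] | yaw(tool) 0.003 q6 0.51 F [ 0.6  0.2 -0.5] op 40.0 tilt [-0. -0. -1.]
[391.9227433  246.91721407]
```

View pics/w4.png

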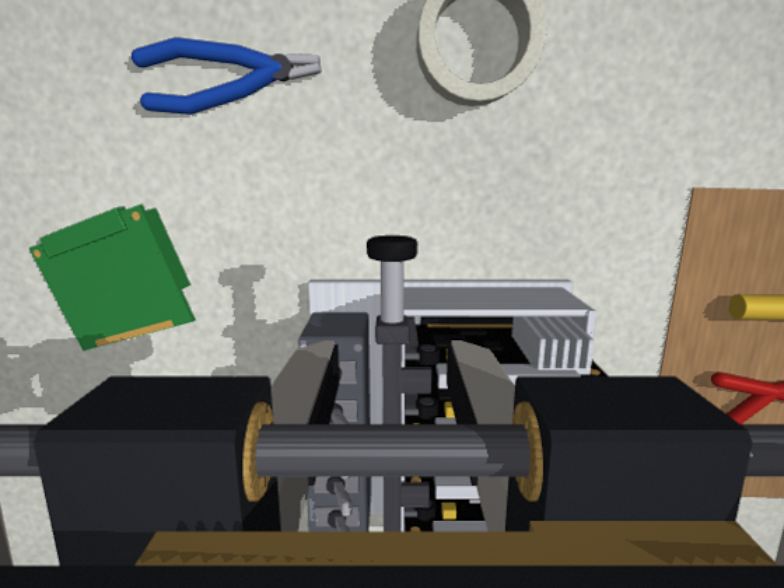

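The knob head at (392,247) matches the predicted (392,247), and the finned sink at (550,340) is in slot 1. I'll go down, grip the neck and pull.

Emit:
{"api": "apply_moves", "payload": {"deltas": [[40, [0, 0, 45], 0], [40, [0, 0, 45], 0], [40, [0, 0, 44], 0], [40, [0, 0, 0], 0], [5, [0, 0, 0], 0]], "grip_force": 30}}

```text
t: 8.85
tool_pos: [0.4996, 0.3509, 0.3041]
orientation: [2.197, 2.245, 0.003]
force: [0.4, 1.2, 0.8]
opening: 0.0343
```

Emit:
{"api": "apply_moves", "payload": {"deltas": [[5, [0, 0, 0], 0], [5, [0, 0, 0], 0], [5, [0, 0, 0], 0], [5, [0, 0, 0], 0], [5, [0, 0, 0], 0]]}}

```text
t: 9.48
tool_pos: [0.4987, 0.3511, 0.3043]
orientation: [-2.197, -2.245, -0.001]
force: [-7.0, -0.2, 8.4]
opening: 0.0129
```

Emit:
{"api": "apply_moves", "payload": {"deltas": [[5, [7, 0, 0], 0], [5, [7, 0, 0], 0], [5, [6, 0, 0], 0], [5, [5, 0, 0], 0], [5, [0, 0, 0], 0]]}}

```text
t: 10.1
tool_pos: [0.4981, 0.3762, 0.3043]
orientation: [-2.197, -2.245, -0.001]
force: [-8.4, -1.5, 7.8]
opening: 0.0131
```

Run:
```python
from h import *
togo(rp([.576,.2085],.02,[-74.5,168,135]),.02)
```

```text
t 10.10 grasp [0.498  0.3764 0.1373] jawyaw 0.022 | d tool mm [-1.4  0.1  2.3] | yaw(tool) 0.002 q6 0.54 F [-8.4 -1.5  7.8] op 13.1 tilt [-0.     0.001 -1.   ]
```

Emit:
{"api": "apply_moves", "payload": {"deltas": [[40, [0, 0, 0], 0], [40, [0, 0, 0], 0], [40, [0, 0, 0], 0], [40, [0, 0, 0], 0], [40, [0, 0, 0], 0]]}}

```text
t: 10.72
tool_pos: [0.4986, 0.3755, 0.302]
orientation: [-2.198, -2.244, 0.0]
force: [0.7, -0.2, 0.1]
opening: 0.0399
```

Emit:
{"api": "apply_moves", "payload": {"deltas": [[40, [0, 0, -45], 0], [40, [0, 0, -45], 0], [40, [0, 0, -50], -0.18], [40, [0, 0, -20], -0.18], [40, [0, 0, 0], -0.18]]}}

```text
t: 11.35
tool_pos: [0.4989, 0.3758, 0.4655]
orientation: [1.51, 2.752, 0.007]
force: [-0.2, -0.4, -0.7]
opening: 0.0398
```

Emit:
{"api": "apply_moves", "payload": {"deltas": [[40, [0, 0, 0], -0.18], [40, [0, 0, 0], -0.18], [40, [0, 0, 0], -0.18], [40, [0, 0, 0], -0.18], [40, [0, 0, 0], -0.18]]}}

```text
t: 11.98
tool_pos: [0.4986, 0.3756, 0.462]
orientation: [-0.163, -3.137, 0.0]
force: [-0.0, 0.3, -0.1]
opening: 0.0403
```

Emit:
{"api": "apply_moves", "payload": {"deltas": [[40, [0, -60, 0], -0.13], [40, [0, -60, 0], 0], [40, [0, -60, 0], 0], [40, [0, -60, 0], 0], [40, [0, -60, 0], 0]]}}

```text
t: 12.6
tool_pos: [0.4965, 0.0742, 0.4623]
orientation: [-0.032, 3.141, -0.0]
force: [0.3, -0.4, -0.1]
opening: 0.0402
```

Emit:
{"api": "apply_moves", "payload": {"deltas": [[40, [0, -60, 0], 0], [40, [0, -60, 0], 0], [40, [0, -60, 0], 0], [40, [0, -60, 0], 0], [40, [0, -50, 0], 0]]}}

```text
t: 13.22
tool_pos: [0.5022, -0.2163, 0.4622]
orientation: [-0.03, 3.141, -0.0]
force: [1.4, -0.1, 0.3]
opening: 0.04
```

Emit:
{"api": "apply_moves", "payload": {"deltas": [[40, [0, 0, 0], 0], [40, [0, 0, 0], 0], [40, [0, 0, 0], 0]]}}

```text
t: 13.6
tool_pos: [0.5029, -0.2128, 0.4623]
orientation: [-0.034, 3.141, 0.0]
force: [-0.5, -0.3, 0.7]
opening: 0.0399
```

Run:
```python
from h import *
import pickle
togo([.51,-.22,.3],np.pi/2)
c=viewer.get_calibration("wrist");w=viewer.read_camera("wrist");pickle.dump(c,open("pics/w5.pkl","wb"));cv2.imwrite("pics/w5raw.png",w)
s=viewer.read_camera("scene");cv2.imwrite("pics/scene5.png",s)
k=cv2.resize(s[125:235,275:395],None,fx=3,fy=3,interpolation=cv2.INTER_CUBIC)
o=np.zeros((588,784,3),np.uint8);o[:294,:392]=cv2.resize(w,(392,294));o[:330,400:760]=k
w2=w[60:310];o[294:,:392]=0;b=cv2.resize(w2,(560,250));o[336:586,:560]=b
cv2.imwrite("pics/w5.png",o)
```

```text
t 13.60 grasp [ 0.5029 -0.2127  0.2953] jawyaw 1.592 | d tool mm [-6.9 -7.4 -4.7] | yaw(tool) 0.022 q6 -2.09 F [-0.5 -0.3  0.7] op 39.9 tilt [ 0.  0. -1.]
```

View pics/w5.png

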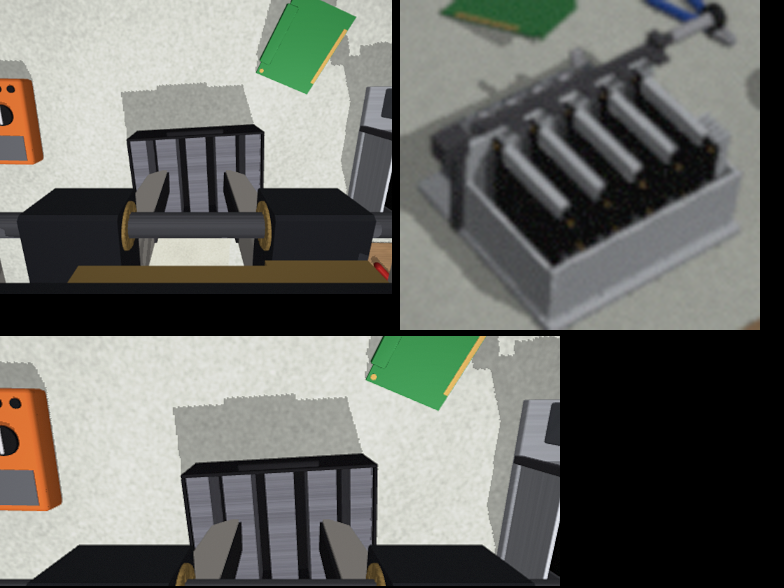

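The bar stands out, with its knob shifted about +5 px and the teeth between the slots. The four carrier grooves show as dark strips in the wrist view. I'll measure their edges at rib-top height.

Run:
```python
from h import *
import pickle
c=pickle.load(open("pics/w5.pkl","rb"));g=cv2.cvtColor(cv2.imread("pics/w5raw.png"),cv2.COLOR_BGR2GRAY).astype(float)
for r in (205,215,225,235):
    p=g[r-2:r+3,170:390].mean(0);d=np.diff(cv2.GaussianBlur(p[None],(0,0),1.0)[0])
    k=[i for i in range(2,len(d)-2) if abs(d[i])>7 and abs(d[i])==max(abs(d[i-2:i+3]))]
    print(r,[(171+i-.5,int(d[i]),*ray("",171+i-.5,r,.065,c)[:2].round(4)) for i in k])
print(g[215,180:380:2].astype(int).tolist())
```

```text
205 [(180.5, -66, np.float64(0.529), np.float64(-0.325)), (185.5, 35, np.float64(0.5288), np.float64(-0.3193)), (208.5, -22, np.float64(0.5283), np.float64(-0.2933)), (218.5, -13, np.float64(0.528), np.float64(-0.282)), (221.5, 33, np.float64(0.5279), np.float64(-0.2786)), (250.5, -22, np.float64(0.5272), np.float64(-0.2459)), (255.5, -14, np.float64(0.5271), np.float64(-0.2402)), (264.5, 33, np.float64(0.5269), np.float64(-0.23)), (293.5, -40, np.float64(0.5262), np.float64(-0.1973)), (307.5, 27, np.float64(0.5258), np.float64(-0.1814)), (335.5, -34, np.float64(0.5251), np.float64(-0.1498)), (340.5, 7, np.float64(0.525), np.float64(-0.1441)), (349.5, 26, np.float64(0.5248), np.float64(-0.1339)), (371.5, -33, np.float64(0.5242), np.float64(-0.1091)), (376.5, 65, np.float64(0.5241), np.float64(-0.1034))]
215 [(182.5, -67, np.float64(0.5407), np.float64(-0.3233)), (187.5, 33, np.float64(0.5405), np.float64(-0.3176)), (209.5, -22, np.float64(0.54), np.float64(-0.2926)), (219.5, -13, np.float64(0.5397), np.float64(-0.2812)), (223.5, 31, np.float64(0.5396), np.float64(-0.2766)), (251.5, -
[... 1936 characters left out ...]
.float64(-0.1464)), (341.5, 8, np.float64(0.5607), np.float64(-0.1406)), (350.5, 23, np.float64(0.5605), np.float64(-0.1302)), (371.5, -27, np.float64(0.5599), np.float64(-0.1059)), (376.5, 58, np.float64(0.5598), np.float64(-0.1001))]
[227, 140, 29, 4, 121, 118, 116, 116, 117, 117, 116, 116, 118, 119, 122, 53, 57, 58, 57, 57, 30, 14, 122, 115, 115, 114, 115, 115, 113, 114, 115, 115, 115, 115, 115, 117, 65, 58, 49, 20, 19, 20, 14, 106, 119, 120, 121, 122, 122, 122, 122, 122, 122, 121, 121, 120, 123, 59, 21, 19, 19, 21, 25, 42, 99, 120, 119, 117, 117, 116, 116, 115, 118, 116, 117, 118, 117, 120, 82, 19, 19, 44, 44, 44, 43, 83, 116, 115, 115, 117, 116, 116, 115, 114, 114, 106, 52, 20, 45, 225]
```

Groove centres fit a 48 mm pitch, but the yaw is uncertain (0.06–0.09). I'll back off for one longer view and fit lines.

Emit:
{"api": "apply_moves", "payload": {"deltas": [[40, [45, 0, -35], 0], [40, [45, 0, -35], 0], [40, [0, 0, 0], 0], [40, [0, 0, 0], 0], [40, [0, 0, 0], 0]]}}

```text
t: 14.32
tool_pos: [0.4133, -0.2154, 0.5305]
orientation: [0.033, -3.139, -0.002]
force: [0.5, -0.1, -0.7]
opening: 0.0401
```

```bash
cat > car.py <<'E'
from h import *
import pickle,sys
def edges(g,c,x0,x1,step=.004,z=.065,yl=(-.36,-.05)):
    """sample gray along world-y lines at height z, return (x, y of strong edges)"""
    ys=np.arange(yl[0],yl[1],.0005);out=[]
    for x in np.arange(x0,x1,step):
        P=np.array([proj([x,y,z],c=c) for y in ys],np.float32)
        p=cv2.remap(g,P[None,:,0],P[None,:,1],cv2.INTER_LINEAR)[0]
        d=np.gradient(cv2.GaussianBlur(p[None],(0,0),2.5)[0])
        for i in range(4,len(d)-4):
            if abs(d[i])>2.5 and abs(d[i])==abs(d[i-4:i+5]).max(): out.append((x,ys[i],d[i]))
    return np.array(out)
E
python3 - <<'E'
from car import *
c=viewer.get_calibration("wrist");w=viewer.read_camera("wrist");pickle.dump(c,open("pics/w6.pkl","wb"));cv2.imwrite("pics/w6raw.png",w)
s=viewer.read_camera("scene");cv2.imwrite("pics/scene6.png",s)
g=cv2.cvtColor(w,cv2.COLOR_BGR2GRAY).astype(np.float32)
E=edges(g,c,.53,.66)
for y0 in(-.2829,-.2348,-.1869,-.1383):
  for sg,o in((-1,-.008),(1,.008)):
    best=None
    for yaw in np.arange(.03,.12,.005):
        m=(np.sign(E[:,2])==sg)&(abs(E[:,1]-(y0+o)-yaw*(E[:,0]-.562))<.0025)
        if best is None or m.sum()>best.sum(): best=m
    p=np.polyfit(E[best,0]-.6,E[best,1],1);print(y0,sg,best.sum(),E[best,0].min(),E[best,0].max(),"slope %.4f y@.6 %.4f"%tuple(p),"rms %.4f"%np.std(E[best,1]-np.polyval(p,E[best,0]-.6)))
o=np.zeros((600,800,3),np.uint8);o[:420,:560]=w;q=s[205:315,155:285];o[420:600,560:773]=cv2.resize(q,(213,180));cv2.imwrite("pics/w6.png",o)
togo([.51,-.22,.3],np.pi/2)
E
```

```text
-0.2829 -1 4 0.5700000000000001 0.5820000000000001 slope -0.2875 y@.6 -0.2975 rms 0.0001
-0.2829 1 6 0.5780000000000001 0.5980000000000001 slope -0.0464 y@.6 -0.2731 rms 0.0004
-0.2348 -1 18 0.53 0.5980000000000001 slope 0.0827 y@.6 -0.2397 rms 0.0001
-0.2348 1 18 0.53 0.5980000000000001 slope 0.0774 y@.6 -0.2240 rms 0.0002
-0.1869 -1 18 0.53 0.5980000000000001 slope 0.0780 y@.6 -0.1916 rms 0.0002
-0.1869 1 18 0.53 0.6580000000000001 slope 0.0815 y@.6 -0.1760 rms 0.0002
-0.1383 -1 3 0.5860000000000001 0.5940000000000001 slope 0.2500 y@.6 -0.1445 rms 0.0000
-0.1383 1 6 0.5740000000000001 0.6580000000000001 slope 0.1267 y@.6 -0.1258 rms 0.0013
t 14.43 grasp [ 0.413  -0.2153  0.3636] jawyaw 1.592 | d tool mm [-97.1  -6.9  63.4] | yaw(tool) 0.021 q6 -2.18 F [ 0.3 -0.5 -0.2] op 40.0 tilt [-0.002  0.002 -1.   ]
```

View pics/w6.png

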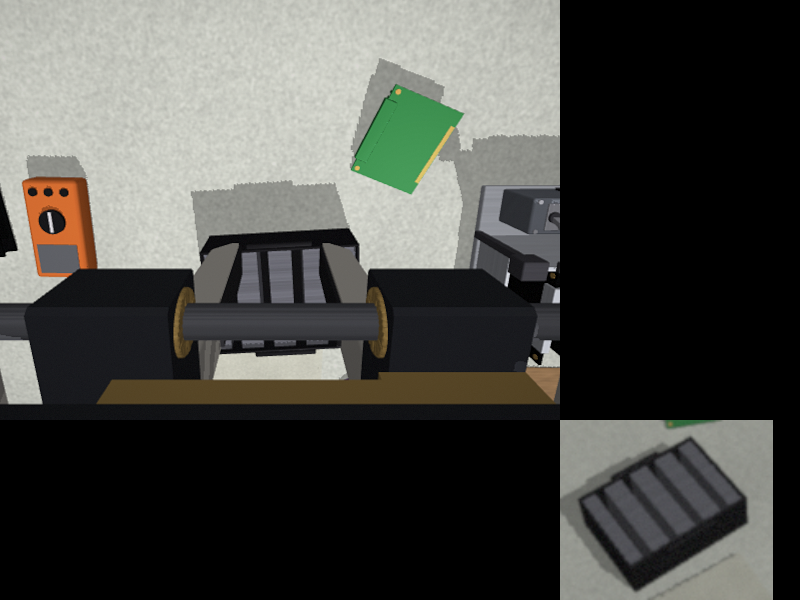

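```bash
cat >> h.py <<'E'
RO,RY=[.576,.2085],.02
E
python3 - <<'E'
from h import *
import pickle
c=pickle.load(open("pics/w6.pkl","rb"))
for u,v in((215,236.5),(283,233.5),(355,230)): print("front",ray("",u,v,.072,c))
print("back",ray("",285,350,.072,c))
a=cv2.imread("pics/scene0.png").astype(int);b=cv2.imread("pics/scene6.png").astype(int)
print("carrier diff",abs(a-b)[215:310,160:275].mean())
for k in range(2,6): print(k,rp(RO,RY,[0,126-42*k,125]).round(4))
togo(rp(RO,RY,[0,-84,230]),RY+np.pi/2)
E
```

```text
front [ 0.49670328 -0.30074931  0.072     ]
front [ 0.49053854 -0.20937394  0.072     ]
front [ 0.48358314 -0.11305101  0.072     ]
back [ 0.67143799 -0.20215446  0.072     ]
carrier diff 2.7086803966437834
2 [0.5752 0.2505 0.125 ]
3 [0.576  0.2085 0.125 ]
4 [0.5768 0.1665 0.125 ]
5 [0.5777 0.1245 0.125 ]
t 14.43 grasp [ 0.413  -0.2153  0.3636] jawyaw 1.592 | d tool mm [-172.1  336.1  133.8] | yaw(tool) 0.001 q6 -2.18 F [ 0.3 -0.5 -0.2] op 40.0 tilt [-0.002  0.002 -1.   ]
```

Run:
```python
from h import *
P=np.array([ray("scene",*p,.072)[:2] for p in((169,253.8),(234.4,216),(269.2,252),(202,293.5))]);print(P,P.mean(0))
C=[.597,-.2078]
for q in([-81,109],[-81,-109],[81,109],[81,-109]): print(q,proj(rp(C,.08,q+[72]),"scene"))
import pickle
c=pickle.load(open("pics/w5.pkl","rb"));g=cv2.cvtColor(cv2.imread("pics/w5raw.png"),cv2.COLOR_BGR2GRAY)
# rib-top start along the middle rib (local y=0) at z=.065
print([(int(x),int(g[tuple(proj(rp(C,.08,[x,48,65]),c=c).round().astype(int)[::-1])])) for x in range(-95,-55,2)])
```

```text
[[ 0.52856476 -0.31682878]
 [ 0.50818629 -0.11021538]
 [ 0.66434652 -0.09263901]
 [ 0.68267043 -0.29833303]] [ 0.595942   -0.20450405]
[-81, 109] [235.73985772 215.16347152]
[-81, -109] [166.28566666 253.87456943]
[81, 109] [270.12053385 253.23679624]
[81, -109] [198.45131482 296.81703225]
[(-95, 7), (-93, 14), (-91, 14), (-89, 13), (-87, 13), (-85, 15), (-83, 29), (-81, 71), (-79, 123), (-77, 129), (-75, 121), (-73, 117), (-71, 121), (-69, 123), (-67, 123), (-65, 117), (-63, 122), (-61, 116), (-59, 122), (-57, 121)]
```

Emit:
{"api": "apply_moves", "payload": {"deltas": [[30, [-28.5, 56, 0], 0], [30, [-28.5, 56, 0], 0], [30, [-28.5, 56, 0], 0], [30, [-28.5, 56, 0], 0], [30, [-28.5, 56, 33], 0]]}}

```text
t: 15.05
tool_pos: [0.5469, 0.0617, 0.5043]
orientation: [-0.033, 3.138, 0.0]
force: [0.8, -0.2, -0.2]
opening: 0.0301
```

Emit:
{"api": "apply_moves", "payload": {"deltas": [[30, [-29.6, 56.1, 50], 0], [30, [0, 0, 50], 0], [30, [0, 0, 0], 0], [30, [0, 0, 0], 0], [30, [0, 0, 0], 0]]}}

```text
t: 15.68
tool_pos: [0.5684, 0.1025, 0.4176]
orientation: [-0.03, 3.137, 0.001]
force: [-0.4, 0.6, 0.5]
opening: 0.0299
```

Run:
```python
from h import *
togo(rp(RO,RY,[0,-84,125]),RY+np.pi/2)
c=viewer.get_calibration("wrist");w=viewer.read_camera("wrist");cv2.imwrite("pics/w7.png",cv2.resize(w,(784,588)))
print(proj(rp(RO,RY,[-45,-84,134]),c=c)*1.4,proj(rp(RO,RY,[0,-84,134]),c=c)*1.4)
```

```text
t 15.68 grasp [0.5691 0.1025 0.2506] jawyaw 1.590 | d tool mm [ -8.4  21.8 125.6] | yaw(tool) -0.001 q6 -1.50 F [-0.4  0.6  0.5] op 29.9 tilt [ 0.005  0.    -1.   ]
[432.25840778 230.76138353] [430.59644878 309.43499985]
```

View pics/w7.png

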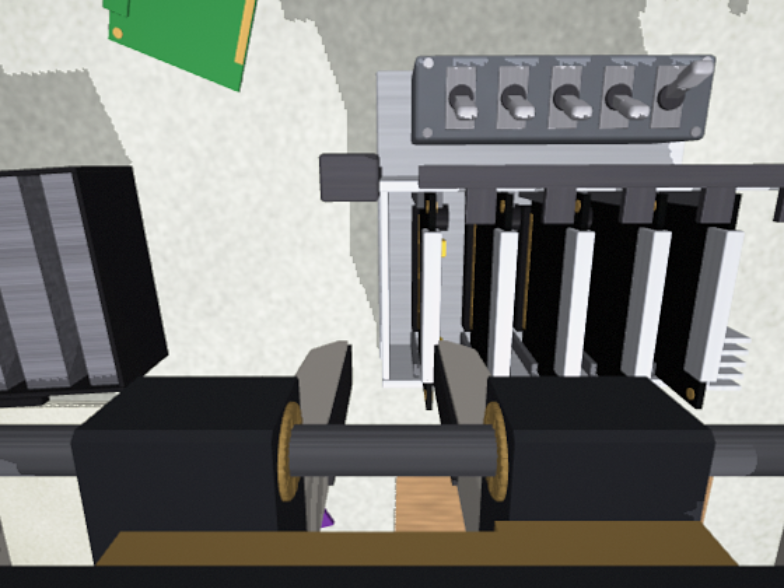

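The rail front is at (432,230), as predicted, the teeth stand between the slots, and all levers but number 1 are off. I'll descend on slot 5.

Emit:
{"api": "apply_moves", "payload": {"deltas": [[30, [-8.5, 22, 0], 0], [30, [0, 0, 40], 0], [30, [0, 0, 40], 0], [30, [0, 0, 30], 0], [30, [0, 0, 0], 0]]}}

```text
t: 16.35
tool_pos: [0.575, 0.1258, 0.3021]
orientation: [0.032, -3.137, 0.0]
force: [-0.6, -0.2, 1.2]
opening: 0.0302
```

Run:
```python
from h import *
togo(rp(RO,RY,[0,-84,125]),RY+np.pi/2)
```

```text
t 16.35 grasp [0.5742 0.1258 0.1351] jawyaw 1.591 | d tool mm [-3.5 -1.3 10.1] | yaw(tool) 0.000 q6 -1.46 F [-0.6 -0.2  1.2] op 30.2 tilt [-0.005 -0.    -1.   ]
```

Emit:
{"api": "apply_moves", "payload": {"deltas": [[30, [-1, -1, 9.5], 0], [30, [0, 0, 0], 0], [2, [0, 0, 0], 0], [2, [0, 0, 0], 0], [2, [0, 0, 0], 0]], "grip_force": 30}}

```text
t: 16.98
tool_pos: [0.577, 0.1243, 0.2955]
orientation: [-0.032, 3.14, 0.001]
force: [0.1, 0.4, 2.6]
opening: 0.0096
```

Emit:
{"api": "apply_moves", "payload": {"deltas": [[2, [0, 0, 0], 0], [2, [0, 0, 0], 0], [2, [0, 0, 0], 0], [2, [0, 0, 0], 0]]}}

```text
t: 17.48
tool_pos: [0.577, 0.1243, 0.2955]
orientation: [-0.032, 3.14, 0.0]
force: [-0.2, 1.2, 5.6]
opening: 0.0098
```

Run:
```python
from h import *
togo(rp(RO,RY,[0,-84,125]),RY+np.pi/2)
```

```text
t 17.48 grasp [0.5772 0.1243 0.1285] jawyaw 1.591 | d tool mm [-0.5  0.2  3.5] | yaw(tool) 0.000 q6 -1.47 F [-0.2  1.2  5.6] op 9.8 tilt [ 0.001  0.    -1.   ]
```

Opening 9.8 mm, so the rail is held. I'll lift straight up.

Emit:
{"api": "apply_moves", "payload": {"deltas": [[2, [0, 0, -15], 0], [2, [0, 0, -25], 0], [2, [0, 0, -35], 0], [2, [0, 0, -40], 0], [2, [0, 0, -35], 0]]}}

```text
t: 18.1
tool_pos: [0.5765, 0.124, 0.4468]
orientation: [-0.031, 3.141, -0.0]
force: [0.7, 0.1, -2.9]
opening: 0.0097
```

Emit:
{"api": "apply_moves", "payload": {"deltas": [[2, [0, 0, 0], 0], [2, [0, 0, 0], 0]]}}

```text
t: 18.35
tool_pos: [0.5765, 0.1241, 0.4437]
orientation: [0.032, -3.14, 0.0]
force: [0.4, 0.3, -1.4]
opening: 0.0096
```

```bash
cat >> h.py <<'E'
C,CY=[.595,-.208],.08
E
python3 - <<'E'
from h import *
a=cv2.imread("pics/scene0.png").astype(int);s=viewer.read_camera("scene");cv2.imwrite("pics/scene8.png",s)
print("carrier diff",abs(a-s)[215:310,160:275].mean())
togo(rp(C,CY,[0,-72-4.5,270]),CY+np.pi/2)
E
```

```text
carrier diff 4.769244851258581
t 18.40 grasp [0.5759 0.124  0.2759] jawyaw 1.591 | d tool mm [ -17.  -408.7    6. ] | yaw(tool) -0.060 q6 -1.47 F [-1.2  0.3 -1.4] op 9.5 tilt [-0.003 -0.    -1.   ]
```

```bash
cat >> h.py <<'E'
def cardiff(s):
    a=cv2.imread("pics/scene6.png");f=lambda i:cv2.cvtColor(i,cv2.COLOR_BGR2GRAY)
    t=f(a)[222:300,172:262];m=cv2.matchTemplate(f(s)[190:330,130:310],t,cv2.TM_CCOEFF_NORMED)
    _,v,_,l=cv2.minMaxLoc(m);print("carrier shift px",l[0]-42,l[1]-32,"score %.3f"%v)
E
python3 - <<'E'
from h import *
cardiff(cv2.imread("pics/scene0.png"));s=cv2.imread("pics/scene8.png");cardiff(s)
cv2.imwrite("pics/c8.png",cv2.resize(s[190:330,130:330],None,fx=3,fy=3))
E
```

```text
carrier shift px 0 0 score 0.997
carrier shift px 0 0 score 0.997
```

Emit:
{"api": "apply_moves", "payload": {"deltas": [[2, [0, 0, 0], -0.06], [2, [1, -50, 0], 0], [2, [1, -50, 0], 0], [2, [1, -50, 0], 0], [2, [1, -50, 0], 0]]}}

```text
t: 19.02
tool_pos: [0.5883, -0.0769, 0.4425]
orientation: [0.126, -3.136, -0.001]
force: [0.1, 0.6, -2.2]
opening: 0.0098
```

The carrier hasn't moved. Continuing.

Emit:
{"api": "apply_moves", "payload": {"deltas": [[2, [1, -50, 0], 0], [2, [1, -50, 0], 0], [2, [1, -50, 0], 0], [2, [0.5, -58, 0], 0], [2, [0, 0, 0], 0]]}}

```text
t: 19.65
tool_pos: [0.6009, -0.2872, 0.4413]
orientation: [0.118, -3.135, -0.002]
force: [-0.3, 1.8, -2.0]
opening: 0.0095
```

Emit:
{"api": "apply_moves", "payload": {"deltas": [[2, [0, 0, 0], 0], [2, [0, 0, 0], 0]]}}

```text
t: 19.9
tool_pos: [0.6021, -0.2818, 0.4442]
orientation: [0.128, -3.138, -0.001]
force: [0.5, 1.0, -1.1]
opening: 0.0097
```

Run:
```python
from car import *
togo(rp(C,CY,[0,-76.5,104]),CY+np.pi/2)
c=viewer.get_calibration("wrist");w=viewer.read_camera("wrist");cv2.imwrite("pics/w9.png",cv2.resize(w,(784,588)))
for y in(72,24,-24,-72): print(y,[(proj(rp(C,CY,[x,y+e,65]),c=c)*1.4).round().tolist() for x in(-77,-50) for e in(-8,8)])
```

```text
t 19.90 grasp [ 0.602  -0.2817  0.2772] jawyaw 1.652 | d tool mm [  0.9  -2.7 173.2] | yaw(tool) 0.002 q6 -2.17 F [ 0.5  1.  -1.1] op 9.7 tilt [-0.001  0.001 -1.   ]
72 [[584.0, 156.0], [607.0, 156.0], [581.0, 195.0], [603.0, 195.0]]
24 [[518.0, 156.0], [540.0, 156.0], [515.0, 195.0], [537.0, 195.0]]
-24 [[451.0, 156.0], [473.0, 156.0], [450.0, 194.0], [472.0, 195.0]]
-72 [[384.0, 156.0], [406.0, 156.0], [384.0, 194.0], [406.0, 194.0]]
```

View pics/w9.png

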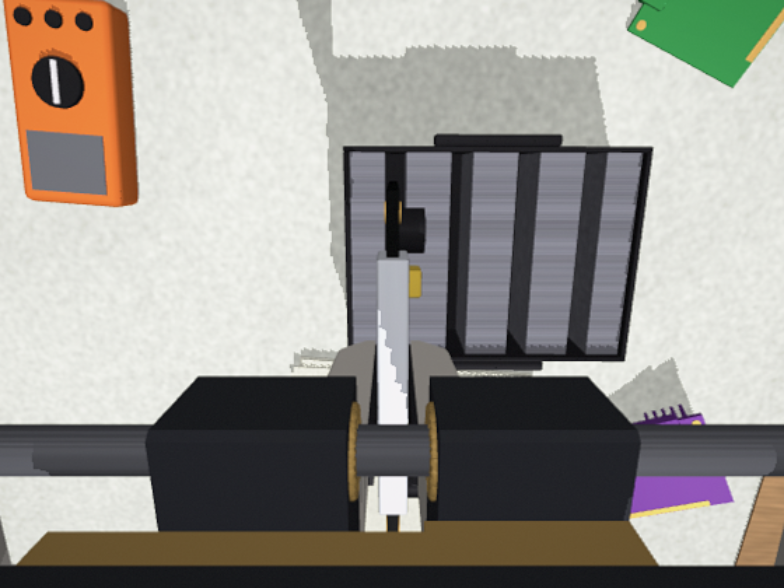

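The view shows the groove at columns 386–405, within a pixel of the prediction, and the board straight above it. I'll lower in stages.

Emit:
{"api": "apply_moves", "payload": {"deltas": [[2, [1, -2.5, 20], 0], [2, [0, 0, 35], 0], [2, [0, 0, 25], 0], [2, [0, 0, 0], 0], [2, [0, 0, 0], 0]]}}

```text
t: 20.58
tool_pos: [0.6013, -0.2855, 0.3655]
orientation: [-0.126, 3.138, -0.001]
force: [-0.1, 0.1, -1.2]
opening: 0.0102
```

Run:
```python
from h import *
togo(rp(C,CY,[0,-76.5,103.5]),CY+np.pi/2)
```

```text
t 20.57 grasp [ 0.6014 -0.2856  0.1985] jawyaw 1.651 | d tool mm [ 0.3  1.4 95. ] | yaw(tool) 0.001 q6 -2.17 F [-0.1  0.1 -1.2] op 10.2 tilt [ 0.001 -0.    -1.   ]
```

Emit:
{"api": "apply_moves", "payload": {"deltas": [[2, [0, 1.2, 15], 0], [2, [0, 0, 15], 0], [2, [0, 0, 15], 0], [2, [0, 0, 10], 0], [2, [0, 0, 0], 0]]}}

```text
t: 21.2
tool_pos: [0.6007, -0.2843, 0.3082]
orientation: [0.126, -3.137, -0.002]
force: [-0.0, 0.2, -1.8]
opening: 0.0098
```

Run:
```python
from h import *
togo(rp(C,CY,[0,-76.5,103.5]),CY+np.pi/2)
```

```text
t 21.20 grasp [ 0.6003 -0.2841  0.1412] jawyaw 1.651 | d tool mm [-0.9 -0.3 37.7] | yaw(tool) 0.000 q6 -2.17 F [-0.   0.2 -1.8] op 9.8 tilt [-0.002  0.001 -1.   ]
```

It is in the groove without contact. I'll lower the rest.

Emit:
{"api": "apply_moves", "payload": {"deltas": [[2, [0, 0, 12], 0], [2, [0, 0, 12], 0], [2, [0, 0, 8], 0], [2, [0, 0, 4], 0], [2, [0, 0, 0], 0]]}}

```text
t: 21.82
tool_pos: [0.601, -0.2844, 0.2735]
orientation: [0.126, -3.139, -0.001]
force: [-0.1, 0.2, -2.4]
opening: 0.0097
```

Emit:
{"api": "apply_moves", "payload": {"deltas": [[2, [0, 0, 1], 0], [2, [0, 0, 0], 0]]}}

```text
t: 22.08
tool_pos: [0.6012, -0.2846, 0.2733]
orientation: [-0.126, 3.138, -0.001]
force: [-0.5, -0.4, -1.5]
opening: 0.0098
```

Run:
```python
from h import *
togo(rp(C,CY,[0,-76.5,103.5]),CY+np.pi/2)
```

```text
t 22.07 grasp [ 0.6013 -0.2846  0.1063] jawyaw 1.651 | d tool mm [0.2 0.4 2.8] | yaw(tool) 0.000 q6 -2.17 F [-0.5 -0.4 -1.5] op 9.8 tilt [ 0.001 -0.    -1.   ]
```

Emit:
{"api": "apply_moves", "payload": {"deltas": [[2, [0, 0, 1.5], 0], [2, [0, 0, 0], 0]]}}

```text
t: 22.32
tool_pos: [0.6011, -0.2845, 0.2713]
orientation: [0.126, -3.139, -0.0]
force: [-0.1, -0.9, -1.9]
opening: 0.0096
```

Emit:
{"api": "apply_moves", "payload": {"deltas": [[2, [0, 0, 1.5], 0], [2, [0, 0, 0], 0]]}}

```text
t: 22.58
tool_pos: [0.6012, -0.2847, 0.2706]
orientation: [-0.126, 3.139, -0.001]
force: [-2.3, 0.5, 3.5]
opening: 0.0099
```

Emit:
{"api": "apply_moves", "payload": {"deltas": [[2, [0, 0, 1], 0], [2, [0, 0, 0], 0]]}}

```text
t: 22.82
tool_pos: [0.6013, -0.2848, 0.2706]
orientation: [-0.126, 3.138, -0.002]
force: [-5.5, 0.7, 9.5]
opening: 0.0097
```

Touchdown is at TCP z 0.2706, right at floor level. I'll release and go for slot 4.

Emit:
{"api": "apply_moves", "payload": {"deltas": [[26, [0, 0, -1], 0], [26, [0, 0, 0], 0], [26, [0, 0, 0], 0], [26, [0, 0, 0], 0], [26, [0, 0, -20], 0]]}}

```text
t: 23.45
tool_pos: [0.6003, -0.2841, 0.2882]
orientation: [0.126, -3.135, -0.004]
force: [-1.1, 0.6, -0.7]
opening: 0.026
```

Emit:
{"api": "apply_moves", "payload": {"deltas": [[26, [0, 0, -40], 0], [26, [0, 0, -50], 0], [26, [0, 0, -40], 0.06], [26, [2, 50, 0], 0], [26, [2, 50, 0], 0]]}}

```text
t: 24.08
tool_pos: [0.5949, -0.184, 0.4227]
orientation: [-0.029, 3.138, -0.002]
force: [1.4, 0.1, -0.1]
opening: 0.0259
```

Emit:
{"api": "apply_moves", "payload": {"deltas": [[26, [2, 50, 0], 0], [26, [2, 50, 0], 0], [26, [2, 50, 0], 0], [26, [2, 50, 0], 0], [26, [2, 50, 0], 0]]}}

```text
t: 24.7
tool_pos: [0.5797, 0.0668, 0.4219]
orientation: [-0.032, 3.139, 0.0]
force: [0.2, 0.0, 0.9]
opening: 0.0258
```

Emit:
{"api": "apply_moves", "payload": {"deltas": [[26, [1, 50, 0], 0], [26, [0, 51, 0], 0], [26, [0, 0, 0], 0], [26, [0, 0, 0], 0]]}}

```text
t: 25.2
tool_pos: [0.577, 0.166, 0.421]
orientation: [-0.033, 3.14, -0.0]
force: [-0.1, -0.0, 0.4]
opening: 0.026
```

Run:
```python
from h import *
togo(rp(RO,RY,[0,-42,125]),RY+np.pi/2)
s=viewer.read_camera("scene");cv2.imwrite("pics/s10.png",cv2.resize(s[120:320,150:400],None,fx=3,fy=3,interpolation=cv2.INTER_CUBIC));cardiff(s)
```

```text
t 25.20 grasp [0.5772 0.1659 0.254 ] jawyaw 1.592 | d tool mm [  0.5   0.6 129. ] | yaw(tool) 0.001 q6 -1.40 F [-0.1 -0.   0.4] op 26.0 tilt [ 0.001 -0.    -1.   ]
carrier shift px 0 0 score 0.949
```

View pics/s10.png

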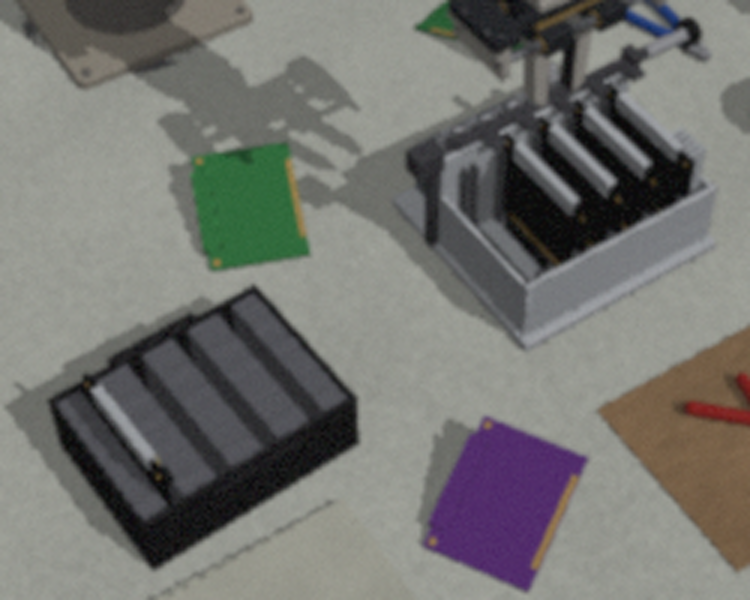

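The board stands in the far groove, at crop (120,430), and the carrier is unmoved. Picking slot 4.

Emit:
{"api": "apply_moves", "payload": {"deltas": [[26, [0, 0, 45], 0], [26, [0, 0, 45], 0], [26, [0, 0, 36], 0], [26, [0, 0, 0], 0], [26, [0, 0, 0], 0]]}}

```text
t: 25.88
tool_pos: [0.5778, 0.1654, 0.2959]
orientation: [-0.03, 3.139, 0.0]
force: [0.4, -1.0, 0.6]
opening: 0.0258
```

Emit:
{"api": "apply_moves", "payload": {"deltas": [[2, [0, 0, 0], 0], [2, [0, 0, 0], 0], [2, [0, 0, 0], 0], [2, [0, 0, 0], 0], [2, [0, 0, 0], 0]]}}

```text
t: 26.5
tool_pos: [0.5776, 0.1664, 0.2957]
orientation: [-0.032, 3.139, 0.001]
force: [0.4, 0.4, 7.0]
opening: 0.0095
```

Run:
```python
from h import *
togo(rp(RO,RY,[0,-42,125]),RY+np.pi/2)
```

```text
t 26.50 grasp [0.578  0.1665 0.1287] jawyaw 1.591 | d tool mm [1.2 0.  3.7] | yaw(tool) 0.000 q6 -1.40 F [0.4 0.4 7. ] op 9.5 tilt [ 0.003  0.001 -1.   ]
```

Emit:
{"api": "apply_moves", "payload": {"deltas": [[2, [0, 0, -15], 0], [2, [0, 0, -25], 0], [2, [0, 0, -35], 0], [2, [0, 0, -40], 0], [2, [0, 0, -35], 0]]}}

```text
t: 27.12
tool_pos: [0.5767, 0.1661, 0.4462]
orientation: [-0.032, 3.141, 0.0]
force: [0.3, 0.3, -1.4]
opening: 0.0097
```

Emit:
{"api": "apply_moves", "payload": {"deltas": [[2, [0, 0, 0], -0.06], [2, [1.6, -50.4, 0], 0], [2, [1.6, -50.4, 0], 0], [2, [1.6, -50.4, 0], 0]]}}

```text
t: 27.62
tool_pos: [0.5839, 0.0138, 0.4446]
orientation: [0.127, -3.139, 0.0]
force: [-0.0, -0.3, -0.6]
opening: 0.0097
```

Run:
```python
from h import *
cardiff(viewer.read_camera("scene"))
togo(rp(C,CY,[0,-28.5,200]),CY+np.pi/2)
```

```text
carrier shift px 0 0 score 0.951
t 27.68 grasp [0.5841 0.0076 0.2775] jawyaw 1.648 | d tool mm [   5.6 -244.    78.4] | yaw(tool) -0.003 q6 -1.72 F [ 0.6 -4.5 -0.7] op 9.6 tilt [-0.    -0.004 -1.   ]
```

Emit:
{"api": "apply_moves", "payload": {"deltas": [[2, [1.5, -50.4, 0], 0], [2, [1.5, -50.4, 0], 0], [2, [1.5, -50.4, 0], 0], [2, [1.5, -50.4, 0], 0], [2, [1.5, -50.4, 0], 0]]}}

```text
t: 28.3
tool_pos: [0.5968, -0.2381, 0.4446]
orientation: [0.126, -3.139, -0.0]
force: [0.6, -0.5, -0.8]
opening: 0.0097
```

Emit:
{"api": "apply_moves", "payload": {"deltas": [[2, [0, 0, 0], 0], [2, [0, 0, 38], 0], [2, [0, 0, 38], 0], [2, [0, 0, 0], 0], [2, [0, 0, 0], 0]]}}

```text
t: 28.92
tool_pos: [0.5975, -0.2362, 0.3698]
orientation: [-0.127, 3.138, -0.001]
force: [0.4, 0.1, -1.3]
opening: 0.0096
```

Run:
```python
from h import *
togo(rp(C,CY,[0,-28.5,103.7]),CY+np.pi/2)
```

```text
t 28.93 grasp [ 0.5977 -0.2363  0.2028] jawyaw 1.652 | d tool mm [ 0.6 -0.1 99.1] | yaw(tool) 0.001 q6 -2.11 F [ 0.4  0.1 -1.3] op 9.6 tilt [ 0.001 -0.001 -1.   ]
```

Emit:
{"api": "apply_moves", "payload": {"deltas": [[2, [0, 0, 15], 0], [2, [0, 0, 15], 0], [2, [0, 0, 15], 0], [2, [0, 0, 10], 0], [2, [0, 0, 0], 0]]}}

```text
t: 29.55
tool_pos: [0.5966, -0.2366, 0.3112]
orientation: [0.126, -3.137, -0.002]
force: [-0.2, -0.0, -1.3]
opening: 0.0097
```

Emit:
{"api": "apply_moves", "payload": {"deltas": [[2, [0, 0, 12], 0], [2, [0, 0, 12], 0], [2, [0, 0, 11], 0], [2, [0, 0, 6], 0], [2, [0, 0, 0], 0]]}}

```text
t: 30.18
tool_pos: [0.597, -0.2368, 0.2716]
orientation: [0.126, -3.139, -0.0]
force: [0.2, 0.0, -0.8]
opening: 0.01
```

Emit:
{"api": "apply_moves", "payload": {"deltas": [[2, [0, 0, 1.5], 0], [2, [0, 0, 0], 0]]}}

```text
t: 30.42
tool_pos: [0.5972, -0.2368, 0.2707]
orientation: [-0.126, 3.138, -0.0]
force: [-0.1, -0.2, 0.6]
opening: 0.0094
```

Emit:
{"api": "apply_moves", "payload": {"deltas": [[2, [0, 0, 1.5], 0], [2, [0, 0, 0], 0]]}}

```text
t: 30.68
tool_pos: [0.5973, -0.237, 0.2706]
orientation: [-0.126, 3.138, -0.001]
force: [-2.4, 0.6, 9.0]
opening: 0.0099
```

Seated at 0.2706. I'll release and go for slot 3.

Emit:
{"api": "apply_moves", "payload": {"deltas": [[26, [0, 0, -1], 0], [26, [0, 0, 0], 0], [26, [0, 0, 0], 0], [26, [0, 0, 0], 0], [26, [0, 0, -20], 0]]}}

```text
t: 31.3
tool_pos: [0.5962, -0.2364, 0.2883]
orientation: [0.126, -3.135, -0.003]
force: [0.1, 0.2, 0.6]
opening: 0.0258
```

Emit:
{"api": "apply_moves", "payload": {"deltas": [[26, [0, 0, -40], 0], [26, [0, 0, -50], 0], [26, [0, 0, -40], 0.06], [26, [1.4, 49.5, 0], 0], [26, [1.4, 49.5, 0], 0]]}}

```text
t: 31.92
tool_pos: [0.5921, -0.1373, 0.4227]
orientation: [-0.029, 3.138, -0.001]
force: [0.1, 0.3, -0.1]
opening: 0.0261
```

Emit:
{"api": "apply_moves", "payload": {"deltas": [[26, [1.4, 49.5, 0], 0], [26, [1.4, 49.5, 0], 0], [26, [1.4, 49.5, 0], 0], [26, [1.4, 49.5, 0], 0], [26, [1.4, 49.5, 0], 0]]}}

```text
t: 32.55
tool_pos: [0.5799, 0.111, 0.4219]
orientation: [-0.032, 3.139, 0.0]
force: [0.6, -0.3, -0.6]
opening: 0.0261
```

Emit:
{"api": "apply_moves", "payload": {"deltas": [[26, [1.4, 49.5, 0], 0], [26, [1.4, 49.5, 0], 0], [26, [0, 0, 0], 0], [26, [0, 0, 0], 0]]}}

```text
t: 33.05
tool_pos: [0.5754, 0.2082, 0.421]
orientation: [-0.033, 3.14, -0.0]
force: [0.0, 0.1, -0.1]
opening: 0.0261
```

Run:
```python
from h import *
togo(rp(RO,RY,[0,0,125]),RY+np.pi/2)
s=viewer.read_camera("scene");cv2.imwrite("pics/s11.png",s);cardiff(s)
```

```text
t 33.05 grasp [0.5756 0.2082 0.254 ] jawyaw 1.592 | d tool mm [ -0.2   0.3 129. ] | yaw(tool) 0.001 q6 -1.33 F [ 0.   0.1 -0.1] op 26.1 tilt [ 0.001 -0.    -1.   ]
carrier shift px 0 0 score 0.912
```

Emit:
{"api": "apply_moves", "payload": {"deltas": [[26, [0, 0, 45], 0], [26, [0, 0, 45], 0], [26, [0, 0, 36], 0], [26, [0, 0, 0], 0], [26, [0, 0, 0], 0]]}}

```text
t: 33.72
tool_pos: [0.5763, 0.2077, 0.2959]
orientation: [-0.03, 3.139, 0.001]
force: [0.1, -0.2, -0.2]
opening: 0.026
```

Emit:
{"api": "apply_moves", "payload": {"deltas": [[2, [0, 0, 0], 0], [2, [0, 0, 0], 0], [2, [0, 0, 0], 0], [2, [0, 0, 0], 0], [2, [0, 0, 0], 0]]}}

```text
t: 34.35
tool_pos: [0.576, 0.2086, 0.2957]
orientation: [-0.032, 3.139, 0.001]
force: [-0.7, 0.2, 5.9]
opening: 0.0097
```

Emit:
{"api": "apply_moves", "payload": {"deltas": [[2, [0, 0, -15], 0], [2, [0, 0, -25], 0], [2, [0, 0, -35], 0], [2, [0, 0, -40], 0], [2, [0, 0, -35], 0]]}}

```text
t: 34.98
tool_pos: [0.5751, 0.2084, 0.4461]
orientation: [-0.032, 3.141, 0.0]
force: [0.9, -0.7, -0.8]
opening: 0.0099
```

Emit:
{"api": "apply_moves", "payload": {"deltas": [[2, [0, 0, 0], -0.06], [2, [1.75, -49.6, 0], 0], [2, [1.75, -49.6, 0], 0], [2, [1.75, -49.6, 0], 0]]}}

```text
t: 35.48
tool_pos: [0.5817, 0.0585, 0.4445]
orientation: [0.127, -3.139, -0.0]
force: [-0.1, 0.1, -1.6]
opening: 0.0097
```

Run:
```python
from h import *
cardiff(viewer.read_camera("scene"))
togo(rp(C,CY,[0,19.5,200]),CY+np.pi/2)
```

```text
carrier shift px 0 0 score 0.912
t 35.52 grasp [0.582  0.0524 0.2775] jawyaw 1.648 | d tool mm [   7.2 -240.9   78.4] | yaw(tool) -0.003 q6 -1.64 F [ 1.6 -4.4 -1.8] op 9.5 tilt [-0.    -0.004 -1.   ]
```

Emit:
{"api": "apply_moves", "payload": {"deltas": [[2, [1.75, -49.7, 0], 0], [2, [1.75, -49.7, 0], 0], [2, [1.75, -49.7, 0], 0], [2, [1.75, -49.7, 0], 0], [2, [1.75, -49.7, 0], 0]]}}

```text
t: 36.15
tool_pos: [0.5931, -0.19, 0.4445]
orientation: [0.126, -3.139, -0.0]
force: [1.1, -0.8, -1.4]
opening: 0.0097
```

Emit:
{"api": "apply_moves", "payload": {"deltas": [[2, [0, 0, 0], 0], [2, [0, 0, 38], 0], [2, [0, 0, 38], 0], [2, [0, 0, 0], 0], [2, [0, 0, 0], 0]]}}

```text
t: 36.78
tool_pos: [0.5937, -0.1882, 0.3698]
orientation: [-0.127, 3.138, -0.001]
force: [1.0, -0.2, -1.1]
opening: 0.0099
```

Run:
```python
from h import *
togo(rp(C,CY,[0,19.5,103.7]),CY+np.pi/2)
```

```text
t 36.77 grasp [ 0.594  -0.1882  0.2028] jawyaw 1.652 | d tool mm [ 0.7 -0.2 99.1] | yaw(tool) 0.001 q6 -2.04 F [ 1.  -0.2 -1.1] op 9.9 tilt [ 0.001 -0.    -1.   ]
```

Emit:
{"api": "apply_moves", "payload": {"deltas": [[2, [0, 0, 15], 0], [2, [0, 0, 15], 0], [2, [0, 0, 15], 0], [2, [0, 0, 10], 0], [2, [0, 0, 0], 0]]}}

```text
t: 37.4
tool_pos: [0.5928, -0.1886, 0.3113]
orientation: [0.126, -3.137, -0.002]
force: [-0.7, 0.3, -1.6]
opening: 0.0096
```

Emit:
{"api": "apply_moves", "payload": {"deltas": [[2, [0, 0, 12], 0], [2, [0, 0, 12], 0], [2, [0, 0, 11], 0], [2, [0, 0, 6], 0], [2, [0, 0, 0], 0]]}}

```text
t: 38.02
tool_pos: [0.5933, -0.1888, 0.2716]
orientation: [0.126, -3.139, -0.0]
force: [-0.1, -0.3, -1.5]
opening: 0.0095
```

Emit:
{"api": "apply_moves", "payload": {"deltas": [[2, [0, 0, 2], 0], [2, [0, 0, 0], 0], [2, [0, 0, 0], 0]]}}

```text
t: 38.4
tool_pos: [0.5936, -0.1889, 0.2707]
orientation: [-0.126, 3.138, -0.001]
force: [0.2, 0.8, 3.3]
opening: 0.0099
```

Emit:
{"api": "apply_moves", "payload": {"deltas": [[2, [0, 0, 1], 0], [2, [0, 0, 0], 0]]}}

```text
t: 38.65
tool_pos: [0.5936, -0.189, 0.2706]
orientation: [-0.126, 3.138, -0.001]
force: [-4.2, 0.9, 10.3]
opening: 0.0099
```

Emit:
{"api": "apply_moves", "payload": {"deltas": [[26, [0, 0, -1], 0], [26, [0, 0, 0], 0], [26, [0, 0, 0], 0], [26, [0, 0, 0], 0], [26, [0, 0, -20], 0]]}}

```text
t: 39.28
tool_pos: [0.5925, -0.1884, 0.2884]
orientation: [0.126, -3.135, -0.003]
force: [0.1, 0.6, 0.7]
opening: 0.0262
```

Emit:
{"api": "apply_moves", "payload": {"deltas": [[26, [0, 0, -40], 0], [26, [0, 0, -50], 0], [26, [0, 0, -40], 0.06], [26, [1.1, 48.9, 0], 0], [26, [1.1, 48.9, 0], 0]]}}

```text
t: 39.9
tool_pos: [0.5891, -0.0905, 0.4227]
orientation: [-0.029, 3.138, -0.001]
force: [0.8, 1.0, -0.6]
opening: 0.0262
```

Emit:
{"api": "apply_moves", "payload": {"deltas": [[26, [1.1, 48.9, 0], 0], [26, [1.1, 48.9, 0], 0], [26, [1.1, 48.9, 0], 0], [26, [1.1, 48.9, 0], 0], [26, [1.1, 48.9, 0], 0]]}}

```text
t: 40.52
tool_pos: [0.5784, 0.1549, 0.4219]
orientation: [-0.032, 3.139, 0.0]
force: [0.2, -0.1, 0.1]
opening: 0.0259
```

Emit:
{"api": "apply_moves", "payload": {"deltas": [[26, [1, 48.9, 0], 0], [26, [1, 48.9, 0], 0], [26, [0, 0, 0], 0], [26, [0, 0, 0], 0]]}}

```text
t: 41.02
tool_pos: [0.5747, 0.2509, 0.421]
orientation: [-0.033, 3.14, -0.0]
force: [-0.3, -0.3, 0.4]
opening: 0.0258
```

Run:
```python
from h import *
togo(rp(RO,RY,[0,42,125]),RY+np.pi/2)
s=viewer.read_camera("scene");cv2.imwrite("pics/s12.png",s);cardiff(s)
```

```text
t 41.02 grasp [0.5749 0.2509 0.254 ] jawyaw 1.592 | d tool mm [-1.00e-01 -4.00e-01  1.29e+02] | yaw(tool) 0.001 q6 -1.26 F [-0.3 -0.3  0.4] op 25.8 tilt [ 0.001 -0.    -1.   ]
carrier shift px 0 -4 score 0.893
```

The carrier match now shows a shift of 4 px, so I need to look.

Run:
```python
from h import *
a=cv2.imread("pics/s11.png");b=cv2.imread("pics/s12.png")
f=lambda s:cv2.resize(s[200:320,140:300],(400,300),interpolation=cv2.INTER_CUBIC)
o=np.vstack([np.hstack([f(a),f(b)]),cv2.resize(b[120:240,260:420],(800,600))[:300]*1])
cv2.imwrite("pics/s12b.png",o)
```

```text
(no output)
```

View pics/s12b.png

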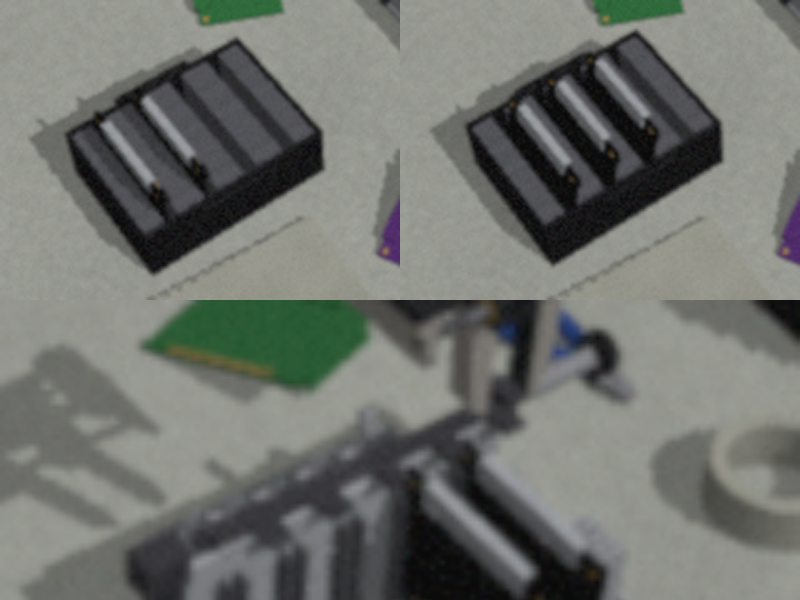

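The carrier has been knocked, by about (0,−3) px, with the three boards still in their grooves. I'll pick slot 2, then re-measure from a hover beside the carrier.

Emit:
{"api": "apply_moves", "payload": {"deltas": [[26, [0, 0, 45], 0], [26, [0, 0, 45], 0], [26, [0, 0, 36], 0], [26, [0, 0, 0], 0], [26, [0, 0, 0], 0]]}}

```text
t: 41.7
tool_pos: [0.5755, 0.2504, 0.296]
orientation: [-0.03, 3.139, 0.001]
force: [0.0, 1.0, 0.5]
opening: 0.0257
```

Emit:
{"api": "apply_moves", "payload": {"deltas": [[2, [0, 0, 0], 0], [2, [0, 0, 0], 0], [2, [0, 0, 0], 0], [2, [0, 0, 0], 0], [2, [0, 0, 0], 0]]}}

```text
t: 42.32
tool_pos: [0.5753, 0.2512, 0.2957]
orientation: [-0.032, 3.139, 0.001]
force: [0.8, -1.2, 6.8]
opening: 0.0101
```

Emit:
{"api": "apply_moves", "payload": {"deltas": [[2, [0, 0, -15], 0], [2, [0, 0, -25], 0], [2, [0, 0, -35], 0], [2, [0, 0, -40], 0], [2, [0, 0, -35], 0]]}}

```text
t: 42.95
tool_pos: [0.5744, 0.2511, 0.4463]
orientation: [-0.032, 3.141, 0.001]
force: [0.5, 1.0, -1.1]
opening: 0.0099
```

Emit:
{"api": "apply_moves", "payload": {"deltas": [[2, [0, 0, 0], -0.06], [2, [1.75, -49.6, 0], 0], [2, [1.75, -49.6, 0], 0], [2, [1.75, -49.6, 0], 0], [2, [1.75, -49.6, 0], 0]]}}

```text
t: 43.58
tool_pos: [0.5833, 0.0514, 0.4447]
orientation: [-0.127, 3.139, 0.0]
force: [0.6, 0.1, -1.6]
opening: 0.0102
```

Emit:
{"api": "apply_moves", "payload": {"deltas": [[2, [1.75, -49.6, 0], 0], [2, [1.75, -49.6, 0], 0], [2, [1.75, -42, 0], 0], [2, [0, 0, 0], 0], [2, [0, 0, 0], 0]]}}

```text
t: 44.2
tool_pos: [0.5896, -0.0881, 0.4443]
orientation: [-0.125, 3.139, 0.001]
force: [0.0, -0.6, -1.6]
opening: 0.0097
```

Run:
```python
from car import *
togo(rp(C,CY,[0,67.5,275]),CY+np.pi/2)
c=viewer.get_calibration("wrist");w=viewer.read_camera("wrist");pickle.dump(c,open("pics/w13.pkl","wb"));cv2.imwrite("pics/w13raw.png",w)
cv2.imwrite("pics/w13.png",cv2.resize(w,(784,588)))
g=cv2.cvtColor(w,cv2.COLOR_BGR2GRAY).astype(np.float32)
E=edges(g,c,.54,.64,step=.01,yl=(-.33,-.07))
for x in np.unique(E[:,0]): print(round(x,3),[(round(float(e[1]),4),int(e[2])) for e in E[E[:,0]==x] if e[1]>-.18])
```

```text
t 44.20 grasp [ 0.5896 -0.088   0.2773] jawyaw 1.651 | d tool mm [  4.2 -52.6   2.3] | yaw(tool) -0.000 q6 -1.89 F [ 0.  -0.6 -1.6] op 9.7 tilt [ 0.     0.001 -1.   ]
0.54 [(-0.1725, -27), (-0.166, 11), (-0.1425, -11), (-0.1355, -5), (-0.127, 10), (-0.1215, 5), (-0.1025, -12), (-0.0965, -5), (-0.0865, 28)]
0.55 [(-0.173, -8), (-0.1665, -13), (-0.1415, -8), (-0.1345, -5), (-0.126, 13), (-0.102, -9), (-0.0985, 7), (-0.0955, -13), (-0.087, 11), (-0.084, -9)]
0.56 [(-0.1715, -17), (-0.141, -9), (-0.134, -5), (-0.125, 15), (-0.1005, -14), (-0.0855, 2)]
0.57 [(-0.1705, -15), (-0.14, -10), (-0.133, -5), (-0.1245, 16), (-0.1, -12)]
0.58 [(-0.17, -17), (-0.1395, -10), (-0.132, -5), (-0.1235, 15), (-0.0935, -17), (-0.084, 16), (-0.077, 14)]
0.59 [(-0.1685, -19), (-0.164, 4), (-0.1385, -9), (-0.1315, -5), (-0.1225, 14), (-0.099, 6), (-0.076, -9)]
0.6 [(-0.1795, 24), (-0.168, -21), (-0.1615, 5), (-0.1375, -10), (-0.131, -4), (-0.122, 16), (-0.0985, 6), (-0.076, -5)]
0.61 [(-0.1785, 24), (-0.167, -21), (-0.1615, 6), (-0.137, -10), (-0.1295, -4), (-0.121, 16), (-0.0975, 7), (-0.075, -6)]
0.62 [(-0.178, 25), (-0.167, -7), (-0.1605, -14), (-0.136, -10), (-0.129, -4), (-0.1205, 15), (-0.097, 7), (-0.0725, 8)]
0.63 [(-0.177, 25), (-0.165, -32), (-0.158, 14), (-0.135, -10), (-0.128, -4), (-0.1195, 14), (-0.0965, 6)]
```

View pics/w13.png

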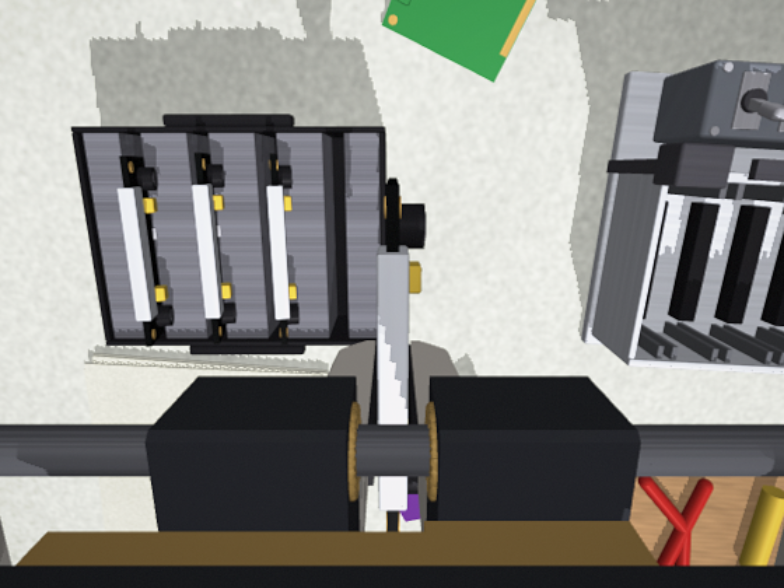

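The rightmost groove lies free at columns 325–345, and the other three boards stand in theirs. I'll get the carrier's new x from the rim and rib fronts.

Run:
```python
from h import *
import pickle
c=pickle.load(open("pics/w13.pkl","rb"))
L=ray("",74/1.4,129/1.4,.072,c);R=ray("",385/1.4,128/1.4,.072,c);print("rim front",L,R,np.linalg.norm(L-R),np.arctan2(-(R-L)[0],(R-L)[1]))
print("rim back",ray("",108/1.4,344/1.4,.072,c))
M=(L+R)/2;yw=.082;print("C from front",M[:2]+.081*np.array([np.cos(yw),np.sin(yw)]))
```

```text
rim front [ 0.51186841 -0.31577546  0.072     ] [ 0.49390736 -0.10069163  0.072     ] 0.21583247052614785 0.08331391492203834
rim back [ 0.67006845 -0.30333506  0.072     ]
C from front [ 0.58361571 -0.20159899]
```

Emit:
{"api": "apply_moves", "payload": {"deltas": [[2, [8, -23.5, 0], -0.003], [2, [8, -23.5, 0], 0], [2, [0, 0, 38], 0], [2, [0, 0, 38], 0], [2, [0, 0, 0], 0]]}}

```text
t: 44.88
tool_pos: [0.5765, -0.1349, 0.3643]
orientation: [0.133, -3.132, -0.004]
force: [0.0, -0.4, -1.9]
opening: 0.0097
```

Emit:
{"api": "apply_moves", "payload": {"deltas": [[2, [0, 0, 0], 0], [2, [0, 0, 0], 0]]}}

```text
t: 45.12
tool_pos: [0.5784, -0.1363, 0.3706]
orientation: [-0.132, 3.135, -0.002]
force: [0.9, 0.5, -2.1]
opening: 0.0102
```

Run:
```python
from car import *
C,CY=[.583,-.2035],.083
togo(rp(C,CY,[0,67.5,103.7]),CY+np.pi/2)
c=viewer.get_calibration("wrist");w=viewer.read_camera("wrist");cv2.imwrite("pics/w14.png",w)
g=cv2.cvtColor(w,cv2.COLOR_BGR2GRAY).astype(np.float32)
E=edges(g,c,.505,.57,step=.01,yl=(-.18,-.09))
for x in np.unique(E[:,0]): print(round(x,3),"exp %.4f %.4f"%(-.1298+.083*(x-.6)-.008,-.1298+.083*(x-.6)+.008),[(round(float(e[1]),4),int(e[2])) for e in E[E[:,0]==x]])
```

```text
t 45.12 grasp [ 0.579  -0.1365  0.2036] jawyaw 1.655 | d tool mm [ 1.9  0.6 99.8] | yaw(tool) 0.001 q6 -1.97 F [ 0.9  0.5 -2.1] op 10.2 tilt [ 0.004 -0.001 -1.   ]
0.505 exp -0.1457 -0.1297 [(-0.178, 11), (-0.151, 6), (-0.1455, -17), (-0.1295, 13), (-0.1045, -15), (-0.0995, 29)]
0.515 exp -0.1449 -0.1289 [(-0.177, 10), (-0.151, 6), (-0.1445, -18), (-0.129, 13), (-0.104, -12), (-0.0985, 28)]
0.525 exp -0.1440 -0.1280 [(-0.177, -8), (-0.1735, 5), (-0.1655, 8), (-0.1515, 5), (-0.1455, -17), (-0.1385, 5), (-0.128, 13), (-0.103, -14), (-0.098, 28)]
0.535 exp -0.1432 -0.1272 [(-0.164, 11), (-0.149, 5), (-0.1445, -17), (-0.1375, 8), (-0.1345, -6), (-0.121, 16), (-0.1025, -15), (-0.097, 29)]
0.545 exp -0.1424 -0.1264 [(-0.1735, -9), (-0.1675, -12), (-0.149, 5), (-0.1435, -17), (-0.1205, 13), (-0.102, -12), (-0.0965, 30)]
0.555 exp -0.1415 -0.1255 [(-0.178, 26), (-0.173, -9), (-0.167, -6), (-0.1635, -8), (-0.1475, 5), (-0.143, -16), (-0.135, 16), (-0.13, -15), (-0.1255, 8), (-0.1205, 5), (-0.1005, -14), (-0.0955, 27)]
0.565 exp -0.1407 -0.1247 [(-0.1775, 26), (-0.168, -11), (-0.162, -6), (-0.1475, 10), (-0.1285, -10), (-0.1215, 4), (-0.1, -14), (-0.095, 28)]
```

The groove edges agree with the prediction to 0.5 mm. Lowering.

Emit:
{"api": "apply_moves", "payload": {"deltas": [[2, [0.5, 0.3, 15], 0], [2, [0, 0, 15], 0], [2, [0, 0, 15], 0], [2, [0, 0, 10], 0], [2, [0, 0, 0], 0]]}}

```text
t: 45.8
tool_pos: [0.5766, -0.1362, 0.3112]
orientation: [0.13, -3.136, -0.001]
force: [0.2, 0.1, -1.7]
opening: 0.01
```

Emit:
{"api": "apply_moves", "payload": {"deltas": [[2, [0, 0, 12], 0], [2, [0, 0, 12], 0], [2, [0, 0, 11], 0], [2, [0, 0, 6], 0], [2, [0, 0, 0], 0]]}}

```text
t: 46.42
tool_pos: [0.5771, -0.1363, 0.2716]
orientation: [0.131, -3.139, -0.0]
force: [-0.8, 0.5, -1.2]
opening: 0.0102
```

Emit:
{"api": "apply_moves", "payload": {"deltas": [[2, [0, 0, 2], 0], [2, [0, 0, 0], 0], [2, [0, 0, 0], 0]]}}

```text
t: 46.8
tool_pos: [0.5774, -0.1365, 0.2706]
orientation: [-0.131, 3.138, -0.001]
force: [-1.2, -0.3, 4.1]
opening: 0.0097
```

Emit:
{"api": "apply_moves", "payload": {"deltas": [[2, [0, 0, 1], 0], [2, [0, 0, 0], 0]]}}

```text
t: 47.05
tool_pos: [0.5774, -0.1366, 0.2706]
orientation: [-0.131, 3.137, -0.001]
force: [-4.3, -0.5, 11.9]
opening: 0.0099
```

All four boards are placed. I'll release, then push the knob home from outside with closed fingers.

Emit:
{"api": "apply_moves", "payload": {"deltas": [[26, [0, 0, -1], 0], [26, [0, 0, 0], 0], [26, [0, 0, 0], 0], [26, [0, 0, 0], 0], [26, [0, 0, -20], 0]]}}

```text
t: 47.68
tool_pos: [0.5762, -0.136, 0.2885]
orientation: [0.131, -3.135, -0.002]
force: [-0.0, 0.1, 0.0]
opening: 0.0259
```

Emit:
{"api": "apply_moves", "payload": {"deltas": [[26, [0, 0, -40], 0], [26, [0, 0, -50], 0], [26, [0, 0, -40], 0.063], [0, [5.7, 47.5, 0], 0], [0, [5.7, 47.5, 0], 0]]}}

```text
t: 48.3
tool_pos: [0.5637, -0.041, 0.4226]
orientation: [-0.029, 3.138, -0.001]
force: [-0.0, 1.4, 0.2]
opening: 0.0104
```

Emit:
{"api": "apply_moves", "payload": {"deltas": [[0, [5.7, 47.5, 0], 0], [0, [5.7, 47.5, 0], 0], [0, [5.7, 47.5, 0], 0], [0, [5.7, 47.5, 0], 0], [0, [5.7, 47.5, 0], 0]]}}

```text
t: 48.92
tool_pos: [0.53, 0.1968, 0.4218]
orientation: [-0.032, 3.139, 0.001]
force: [0.6, -0.9, 0.2]
opening: 0.0005
```

Emit:
{"api": "apply_moves", "payload": {"deltas": [[0, [5.8, 47.5, 0], 0], [0, [5.8, 47.5, 0], 0], [0, [5.8, 47.5, 0], 0], [0, [5.8, 47.5, 0], 0], [0, [5.8, 47.5, 0], 0]]}}

```text
t: 49.55
tool_pos: [0.4962, 0.4337, 0.4219]
orientation: [-0.032, 3.14, 0.002]
force: [0.5, -0.1, -0.3]
opening: 0.0008
```

Emit:
{"api": "apply_moves", "payload": {"deltas": [[0, [0, 0, 0], 0], [0, [0, 0, 0], 0], [0, [0, 0, 0], 0]]}}

```text
t: 49.92
tool_pos: [0.4971, 0.4311, 0.4207]
orientation: [-0.03, 3.141, 0.0]
force: [0.3, 0.2, 0.5]
opening: 0.0007
```

Run:
```python
from h import *
togo(rp(RO,RY,[-74.5,225,139]),RY+np.pi/2)
s=viewer.read_camera("scene");cv2.imwrite("pics/s15.png",s)
```

```text
t 49.92 grasp [0.4972 0.4312 0.2537] jawyaw 1.590 | d tool mm [  0.3   0.8 114.7] | yaw(tool) -0.001 q6 -0.95 F [0.3 0.2 0.5] op 0.7 tilt [ 0.001  0.    -1.   ]
```

Emit:
{"api": "apply_moves", "payload": {"deltas": [[0, [0, 0, 40], 0], [0, [0, 0, 40], 0], [0, [0, 0, 35], 0], [0, [0, 0, 0], 0], [0, [0, 0, 0], 0]]}}

```text
t: 50.6
tool_pos: [0.4974, 0.432, 0.3068]
orientation: [-0.031, 3.14, 0.002]
force: [0.8, -0.5, -0.1]
opening: 0.0007
```

Emit:
{"api": "apply_moves", "payload": {"deltas": [[0, [0, -5, 0], 0], [0, [0, -4, 0], 0], [0, [0, -4, 0], 0], [0, [0, -4, 0], 0], [0, [0, -4, 0], 0]]}}

```text
t: 51.22
tool_pos: [0.497, 0.4106, 0.3046]
orientation: [0.032, -3.141, 0.001]
force: [0.3, 0.7, 0.2]
opening: 0.0003
```

Emit:
{"api": "apply_moves", "payload": {"deltas": [[0, [0, -4, 0], 0], [0, [0, -4, 0], 0], [0, [0, -3, 0], 0], [0, [0, 0, 0], 0]]}}

```text
t: 51.72
tool_pos: [0.4974, 0.3999, 0.3048]
orientation: [0.031, -3.141, 0.0]
force: [-0.4, 0.6, -0.3]
opening: 0.0005
```

Run:
```python
from h import *
togo(rp(RO,RY,[-74.5,225,139]),RY+np.pi/2)
s=viewer.read_camera("scene");cv2.imwrite("pics/s16.png",s)
```

```text
t 51.73 grasp [0.4973 0.3999 0.1378] jawyaw 1.591 | d tool mm [-0.3 32.  -1.2] | yaw(tool) -0.000 q6 -0.99 F [-0.4  0.6 -0.3] op 0.5 tilt [-0. -0. -1.]
```

Emit:
{"api": "apply_moves", "payload": {"deltas": [[0, [0, 25, 0], 0], [0, [0, 0, -50], 0], [0, [0, 0, -50], 0], [0, [0, 0, -50], 0], [0, [0, 0, -20], 0]]}}

```text
t: 52.4
tool_pos: [0.497, 0.4255, 0.4793]
orientation: [-0.032, 3.137, 0.005]
force: [0.3, 0.1, -0.2]
opening: 0.0004
```

Emit:
{"api": "apply_moves", "payload": {"deltas": [[0, [6, -50, 0], 0], [0, [6, -50, 0], 0], [0, [6, -50, 0], 0], [0, [6, -50, 0], 0], [0, [0, 0, 0], 0]]}}

```text
t: 53.02
tool_pos: [0.4768, 0.2221, 0.474]
orientation: [0.026, -3.14, 0.002]
force: [0.7, 0.8, -0.2]
opening: 0.0003
```

Emit:
{"api": "apply_moves", "payload": {"deltas": [[0, [0, 0, 0], 0], [0, [0, 0, 0], 0], [0, [0, 0, 0], 0], [0, [0, 0, 0], 0], [0, [0, 0, 0], 0]]}}

```text
t: 53.65
tool_pos: [0.4769, 0.225, 0.4748]
orientation: [0.033, -3.141, 0.0]
force: [0.1, -0.8, 1.6]
opening: 0.0007
```

Run:
```python
from h import *
c=viewer.get_calibration("wrist");w=viewer.read_camera("wrist");s=viewer.read_camera("scene");cv2.imwrite("pics/w17raw.png",w)
print("head home/out px",proj(rp(RO,RY,[-74.5,168,135]),c=c),proj(rp(RO,RY,[-74.5,193,135]),c=c),"scene",proj(rp(RO,RY,[-74.5,168,135]),"scene"),proj(rp(RO,RY,[-74.5,193,135]),"scene"))
o=np.zeros((600,800,3),np.uint8);o[:315,:420]=cv2.resize(w,(420,315))
o[:300,425:]=cv2.resize(s[120:240,260:410],(375,300),interpolation=cv2.INTER_CUBIC)
o[316:600,:379]=cv2.resize(s[200:320,140:300],(379,284),interpolation=cv2.INTER_CUBIC)
o[316:600,385:765]=cv2.resize(s,(380,284));cv2.imwrite("pics/fin.png",o)
```

```text
head home/out px [434.43345728 220.28092525] [460.20053642 220.30574097] scene [372.95347097 133.43457509] [379.37620242 130.34278931]
```

View pics/fin.png

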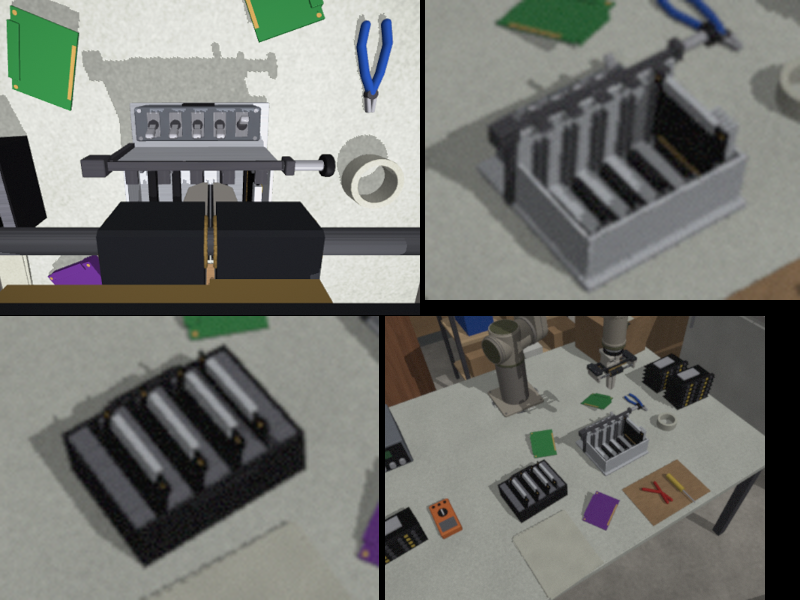

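The last view shows switches 2–5 off and 1 on, the kept board seated in slot 1, and four boards standing in the carrier. I'll compare the knob-head position numerically with its home position before I started.

Run:
```python
from h import *
import pickle
cs=[pickle.load(open("pics/w2.pkl","rb")),viewer.get_calibration("wrist")]
for f,c in zip(("w2raw","w17raw"),cs):
    g=cv2.cvtColor(cv2.imread(f"pics/{f}.png"),cv2.COLOR_BGR2GRAY)
    p=proj(rp(RO,RY,[-74.5,168,135]),c=c);r=int(p[1]);u0=int(p[0])-25
    m=np.where(g[r-1:r+2,u0:u0+60].mean(0)<45)[0]+u0
    print(f,"head cols",m.min(),m.max(),"pred",p.round(1),"y",ray("",m.mean(),r,.135,c)[1].round(4))
```

```text
w2raw head cols 437 450 pred [439.  260.4] y 0.3793
w17raw head cols 433 446 pred [434.6 220.2] y 0.3797
```

The head is back at its starting y to within 0.4 mm (0.3797 now, 0.3793 before), so the bar is home. Handing in.

```bash
python3 -c "
from plant import order;print(order.close_job())"
```

```text
the job is handed in; nothing more can be done
None
```

The job is done and handed in at about 54 s on the robot's clock, with the arm clear of everything; no verdict was reported.

- **Switches:** I switched off toggles 2–5. Toggle 1 stayed on, because the board with the heat sink is in slot 1.
- **Bar out:** I pulled the bar to its stop, where it caught.
- **Boards:** I lifted the boards from slots 5, 4, 3 and 2 straight up and stood each in its own carrier groove. Each was lowered until it touched the floor (tool height 0.2706 m every time) before I let go.
- **Carrier knock:** the carrier was knocked about 1–2 cm after the third board. I measured it again before placing the fourth, and the three boards already in it stayed in their grooves.
- **Bar home:** I pushed the bar back from outside, and the knob head returned to within 0.4 mm of where it started.

**Last checks:** the final pictures show toggles 2–5 off and 1 on, the running board seated, and four boards standing in the carrier. The other things on the bench looked unmoved by eye; I did not measure them.

**What disagreed:** estimates of the carrier's x position after the knock differed by about 1 cm, which is within the groove's slack. The groove edges across its width agreed to 0.5 mm except at a few points. The knob head also read about 4 mm off its predicted spot both before and after, which points to a steady camera or rack-position offset rather than the bar.

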